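Clear the carving board and lock the panel down

TASK

First use the scraper block to sweep all the wood chips off the carved panel into the chip pan at the board's front edge (never with the gripper's fingers: splinters), and stand the block back on the black mat. With the chips cleared, fix the panel: lower every hold-down from the rack into the slot of the strut, anywhere along it beside the panel, and give each a quarter turn so that its head lies square across the slot under the lips, with its disc flat on the deck. Close the strut by pressing its two yellow end caps fully home with the seating block (not with fingers or any other tool), put that back upright on the mat too, and leave the other tools on the table alone.

Things in the scene. Friction and masses are not known exactly. Their poses are not given: they have to be found in the camera images.
- board: Fixed carving board, 310 (its x) x 250 mm (y); origin under its middle, on the table. From the robot's side: green chip pan (x -155 to -62 mm), then the deck, level at 42 mm above the table: wooden lip (to x -50), carved panel (to +78), steel strut (+80 to +130), wooden strip (to +145).
- deck (a point): Middle of the deck's open edge towards the pan (x -62 mm on the board, 42 mm above the table), axes as the board's: the deck runs from here to x = +207 mm. What is pushed over this edge (towards -x) drops 38 mm into the pan. Fences: sides 10 mm above the deck, inner faces y = +-115; back 12 mm above it, inner face x = +207 mm.
- slot (a point): Middle of the mouth of the strut's slot, level with the deck (42 mm above the table); axes parallel to the board's: y runs along the slot, x across it, z up. The slot is 24 mm wide and open from y = -115 to +115 mm; its lips are 6 mm thick, and below them the strut is hollow, 46 mm wide and 28 mm deep.
- pan (a point): Middle of the chip pan's floor, 4 mm above the table; axes parallel to the board's. The pan is 88 mm (x) by 230 mm (y) inside; its outer walls are 32 mm high.
- panel: Carved fretwork panel, 126 x 226 x 12 mm, brown wood with dark motifs, lying loose in the board's recess with its top flush with the deck; origin: middle of its underside, 30 mm above the table, x and y as the board's. The chips lie on it at the start.
- chip1: Loose pale wood chip, 52 x 28 x 9 mm (x, y, z), 12 g, lying on the panel; origin: middle of its underside. Three to five of the five are there.
- chip2: Loose pale wood chip, 52 x 28 x 9 mm (x, y, z), 12 g, lying on the panel; origin: middle of its underside. Three to five of the five are there.
- chip3: Loose pale wood chip, 52 x 28 x 9 mm (x, y, z), 12 g, lying on the panel; origin: middle of its underside. Three to five of the five are there.
- chip4: Loose pale wood chip, 52 x 28 x 9 mm (x, y, z), 12 g, lying on the panel; origin: middle of its underside. Three to five of the five are there.
- chip5: Loose pale wood chip, 52 x 28 x 9 mm (x, y, z), 12 g, lying on the panel; origin: middle of its underside. Three to five of the five are there.
- scraper: Scraper block: pale wood bar on a blue plastic edge, 150 mm long (its x), 30 mm thick (y), 28 mm high, with a grip rib in the middle on top, 96 mm long, 22 mm thick (y), from 28 to 74 mm high; origin: middle of its underside; about 0.26 kg; the two faces are alike. Starts on the mat. 
- seater: Seating block: white nylon foot 56 (its x) x 40 (y) x 34 mm with a rubber face below; on it a grip 44 (x) x 22 mm (y), from 34 to 80 mm high, brass band at its root; origin: middle of its underside; about 0.35 kg. Starts on the mat beside the scraper.
- cap_left: Yellow plastic snap-fit end cap over the strut's end at the slot's +y end (139 mm from its middle, outside the fence). Origin: centre of its flat top, 56 (x) x 26 mm (y). It slides straight down on the strut: at the start its top is 22 to 26 mm above the deck, fully home 14 mm above it, where it stops. About 8 N move it; it stays where it is left.
- cap_right: Yellow plastic snap-fit end cap over the strut's end at the slot's -y end (139 mm from its middle, outside the fence). Origin: centre of its flat top, 56 (x) x 26 mm (y). It slides straight down on the strut: at the start its top is 22 to 26 mm above the deck, fully home 14 mm above it, where it stops. About 8 N move it; it stays where it is left.
- mat: Fixed black rubber mat, 200 mm (its x) by 150 mm (its y), 3 mm thick; origin: middle of its underside on the table. Place of the scraper block and the seating block.
- rack: Fixed wooden rack, 270 mm (its x) by 78 mm (its y), 34 mm high, origin under its middle on the table; three square wells of 48 mm at x = -90, 0 and +90 mm, in which the hold-downs hang by their discs. It and the mat change sides from start to start.
- holddown1: Hold-down, 0.2 kg. Origin: underside centre of its dark steel disc (68 mm across, 8 thick). Above, red wing handle 60 long (x), 16 thick (y), top at z 46 mm. Below, neck 14 across, 8.5 long, then hammer head 40 (x) x 18 (y) x 8 mm with a nose down to z -21.5. Enters the slot only with the wing along it; with the disc on the deck it is clear under the lips and turns freely. 2 or 3 present.
- holddown2: Hold-down, 0.2 kg. Origin: underside centre of its dark steel disc (68 mm across, 8 thick). Above, red wing handle 60 long (x), 16 thick (y), top at z 46 mm. Below, neck 14 across, 8.5 long, then hammer head 40 (x) x 18 (y) x 8 mm with a nose down to z -21.5. Enters the slot only with the wing along it; with the disc on the deck it is clear under the lips and turns freely. 2 or 3 present.
- holddown3: Hold-down, 0.2 kg. Origin: underside centre of its dark steel disc (68 mm across, 8 thick). Above, red wing handle 60 long (x), 16 thick (y), top at z 46 mm. Below, neck 14 across, 8.5 long, then hammer head 40 (x) x 18 (y) x 8 mm with a nose down to z -21.5. Enters the slot only with the wing along it; with the disc on the deck it is clear under the lips and turns freely. 2 or 3 present.
- mallet: Wooden carver's mallet lying on the table, head 60 x 95 x 56 mm, handle 150 mm; bystander.
- gouge1: Gouge with a wooden handle, 235 mm long, lying on the table; bystander.
- gouge2: Gouge with a yellow handle, 235 mm long, lying on the table; bystander.
- oilstone: Grey oilstone in a dark wooden tray, 200 x 70 x 33 mm; bystander.
- oil: Amber oil bottle, 56 mm in diameter, 140 mm high, standing; bystander.
Not all that is in view belongs to the job. Leave any blue look-alike of the chip3 alone.

How it is judged:
On the way, in this order (a step that is already met when the one before it is completed fails the run):
1. all the chips lie in the chip pan (x of chip1 in the frame of pan between -0.05 and 0.05 m and y of chip1 in the frame of pan between -0.12 and 0.12 m and z of chip1 in the frame of pan between -0.005 and 0.038 m and x of chip2 in the frame of pan between -0.05 and 0.05 m and y of chip2 in the frame of pan between -0.12 and 0.12 m and z of chip2 in the frame of pan between -0.005 and 0.038 m and x of chip3 in the frame of pan between -0.05 and 0.05 m and y of chip3 in the frame of pan between -0.12 and 0.12 m and z of chip3 in the frame of pan between -0.005 and 0.038 m and x of chip4 in the frame of pan between -0.05 and 0.05 m and y of chip4 in the frame of pan between -0.12 and 0.12 m and z of chip4 in the frame of pan between -0.005 and 0.038 m and x of chip5 in the frame of pan between -0.05 and 0.05 m and y of chip5 in the frame of pan between -0.12 and 0.12 m and z of chip5 in the frame of pan between -0.005 and 0.038 m), for 0.2 s.
2. every hold-down is in the slot and turned across it (x of holddown1 in the frame of slot between -0.007 and 0.007 m and y of holddown1 in the frame of slot between -0.1 and 0.1 m and z of holddown1 in the frame of slot between -0.004 and 0.003 m and angle between the x axis of each of holddown1, holddown2, holddown3 and the x axis of slot, either way round below 0.35 rad and angle between each of holddown1, holddown2, holddown3's own z axis and vertical below 0.1 rad and x of holddown2 in the frame of slot between -0.007 and 0.007 m and y of holddown2 in the frame of slot between -0.1 and 0.1 m and z of holddown2 in the frame of slot between -0.004 and 0.003 m and x of holddown3 in the frame of slot between -0.007 and 0.007 m and y of holddown3 in the frame of slot between -0.1 and 0.1 m and z of holddown3 in the frame of slot between -0.004 and 0.003 m), for 0.2 s.
At the end, for the whole second after the job is handed in: Chips in the pan below deck level; hold-downs upright in the slot (7 mm across, 100 mm along from its middle), disc on the deck within 4 mm, wing square across within 20 degrees; both caps down within 1.5 mm; scraper and seating block upright, still, their middles on the mat (all of step 1 and all of step 2 and z of each of cap_left, cap_right in the frame of slot below 0.0155 m and x of scraper in the frame of mat between -0.05 and 0.05 m and y of scraper in the frame of mat between -0.065 and 0.065 m and angle between each of scraper, seater's own z axis and vertical below 0.15 rad and height (world z) of each of scraper, seater below 0.012 m and linear speed of each of scraper, seater below 0.02 m/s and x of seater in the frame of mat between -0.085 and 0.085 m and y of seater in the frame of mat between -0.065 and 0.065 m); the robot touches nothing.
It fails at once if a chip is pushed by the fingers or the seating block (contact force between any of the fingers, seater and chip1 above 1 N or contact force between any of the fingers, seater and chip2 above 1 N or contact force between any of the fingers, seater and chip3 above 1 N or contact force between any of the fingers, seater and chip4 above 1 N or contact force between any of the fingers, seater and chip5 above 1 N).
It fails at once if an end cap is pressed with something other than the seating block (contact force between any of the fingers, scraper, holddown1, holddown2, holddown3 and cap_left above 1.5 N or contact force between any of the fingers, scraper, holddown1, holddown2, holddown3 and cap_right above 1.5 N).
It fails at once if a bystander is moved more than 30 mm (distance of any of mallet, gouge1, gouge2, oilstone, oil from where it was at the start of the episode above 0.03 m).
Of chip1, chip2, chip3, chip4, chip5 only 3 to 5 are there at a start; the rules pass over those that are not, and their reading is None.
Of holddown1, holddown2, holddown3 only 2 to 3 are there at a start; the rules pass over those that are not, and their reading is None.
At some moment in a run one of scraper, chip1, chip2, chip3, chip4, chip5 may be knocked a few centimetres aside while the robot is not near it.
It also fails if it takes over 192 s, if anything falls off the work surface, if the arm or the gripper's body presses on something with over 40 N, if the wrist force passes 120 N, or if a joint passes its speed limit or range.

ROBOT

A 6-joint arm with a two-finger parallel gripper is mounted at the origin on the work surface. World frame = base frame: x ahead of the robot, y to its left, z up, the work surface at z = 0. Lengths are in m, angles in rad, forces in N, time in s.
With the tool pointing down it reaches from about 0.375 to 0.975 m from the base axis. Payload 3.8 kg.
Tool frame: the origin (TCP) lies on the centre line of the jaws, within the pads' length; the fingertips stand 25 mm ahead of it and the grasp point (between the pads) lies 6 mm ahead of it; y points along the fingers, z is the direction in which the jaws open and shut, and the axes are right-handed (so a half turn about y gives the same grasp; the last joint's range is limited). The gripper opens to 85 mm and grips with 20 to 120 N. Pads are 22 mm wide; open, the fingers measure 114 mm over their backs; the gripper's body (76 mm by 85 mm) begins 54 mm behind the grasp point. The pads swing forward as they close: fully open they stand 13 mm farther back than shut.
Start: joints at [1.226, 0.264, 1.604, -0, 1.274, -0.037], TCP at [0.204, 0.643, 0.256] pointing down, gripper open.
Joint ranges: [-2.63, 2.63], [-0.94, 2.18], [0.31, 2.57], [-1.31, 4.45], [0, 2.66], [-2.55, 2.55]. Speed limits (rad/s): [2.57, 2.57, 3.14, 3.14, 3.14, 3.14].

INTERFACE

Orientations are given as a rotation vector (axis times angle).
In Python, from workcell import bot gives the robot as it stands.
- The arm moves only by the shell command python3 -m jog 'ROWS' [FORCE]. ROWS is JSON, a list of rows, each a list of 5 numbers: the shift along the world's x, y, z in mm, then the turn about the world's z in degrees, then the finger opening in mm, from 0 to 85.4. A call has exactly 10 rows; each row is the pose to reach, as a shift and turn from the pose commanded when the call began; what a row does not reach only later rows make up. A row lasts 1/8 s, in which the tool goes at most 62.5 mm and 10.7 degrees, less where a joint would pass 70% of its speed; a pose out of reach is approached as far as the arm can. A call with a gripper value outside its range is refused whole. The fingers move at their own pace and stop on an object; FORCE is the grip in N (left out, the last holds). Time passes only in rows, so rows that repeat a pose let the fingers close, or fill a call up. It gives the time, the measured TCP pose, the force and the opening at its end, in the units of the state.
- bot.read_state(): the state, without advancing time (a new reading comes with each control period).
- bot.read_camera(name): name is "scene" or "side" or "wrist"; returns a dict with "pixels" (384x512x3 uint8, red, green, blue), "fx", "fy", "cx", "cy" (pixels), "dist" ([k1, k2, p1, p2, k3] as OpenCV has them; the pictures are not rectified), "R" (3x3) and "t" (3): a world point X has camera coordinates R X + t. Camera axes: x right, y down, z forward; pixel columns grow to the right and rows downward; lengths in m; the calibration is good to about 2 mm. A picture is of the moment at which its call begins. There is no depth.
- bot.finish_job(): hands the job in, once; it reports no verdict.
The state is a dict: "time": time; "q": joint angles; "joint_vel": joint speeds; "joint_torque": joint torques, N m; "tool_pos": TCP position; "tcp_rot": TCP orientation; "wrist_force": force on the tool from outside, world axes, zero at the start; "torque": the same for the moment, N m; "width": opening from 0.0 (shut) to 1.0 (fully open).
Only numpy, scipy, OpenCV 4.12 (cv2) and the standard library are available. Lean on these libraries where they do the work, as an engineer would, in place of code of your own. Each camera call takes 0.05 s, during which the arm holds its last target.

## Working session

There is one attempt and no reset: what is moved stays moved. The work goes in short steps, Python scripts to look and compute and a shell command to move; the robot and the scene stay as the last step left them, time stands still between calls to the robot, and variables do not carry over. Pictures are saved under pics/ and viewed, and the job is handed in when it is done.

```bash
ls; mkdir -p pics; python3 - <<'E'
from workcell import bot
import cv2
print(bot.read_state())
for n in ["scene","side","wrist"]:
    c=bot.read_camera(n)
    print(n,c["fx"],c["fy"],c["cx"],c["cy"],c["dist"],c["R"],c["t"])
    cv2.imwrite(f"pics/{n}0.png",cv2.resize(c["pixels"][:,:,::-1],(768,576)))
E
```

```text
pics
{'time': 0.0, 'q': array([ 1.22611757e+00,  2.64768721e-01,  1.60537238e+00,  2.05661654e-05,
        1.27370812e+00, -3.68903154e-02]), 'joint_vel': array([ 0.00148047,  0.00073604,  0.0006061 , -0.00094614, -0.00052905,
        0.0001192 ]), 'joint_torque': array([ 1.50496264e-03, -5.15115845e+01, -3.67311430e+01, -3.60743627e-05,
        1.29271709e-02, -1.36742577e-05]), 'tool_pos': array([0.20425313, 0.64264506, 0.25495236]), 'tcp_rot': array([-1.55947929,  0.24199448, -0.24128951]), 'wrist_force': array([-0.19945162,  0.45879372, -0.22409764]), 'torque': array([-0.0174849 , -0.02672905, -0.00266978]), 'width': 1.000195245487457}
scene 350.20369651028295 350.20369651028295 253.30854152228463 189.44478822253956 [-0.01277481  0.          0.          0.          0.        ] [[-0.7982929   0.60221609 -0.008014  ]
 [ 0.48360716  0.63302158 -0.6044897 ]
 [-0.35896039 -0.48643547 -0.79657264]] [ 0.48686974 -0.25216234  1.32439078]
side 472.0342552557248 472.0342552557248 255.71100194548683 194.017586491233 [0.00854791 0.         0.         0.         0.        ] [[-0.99453791 -0.1038834  -0.01012855]
 [-0.04158688  0.483391   -0.87441619]
 [ 0.09573337 -0.86921883 -0.48507086]] [0.58550498 0.10122045 1.45014543]
wrist 272.9242061615689 272.9242061615689 259.34549005702013 190.16788376183516 [-0.0189576  0.         0.         0.         0.       ] [[ 0.30391687  0.95269556 -0.00238762]
 [ 0.91877794 -0.29243226  0.26519892]
 [ 0.25195562 -0.08279212 -0.96419077]] [-0.67301848 -0.03371789  0.37883548]
```

View pics/scene0.png

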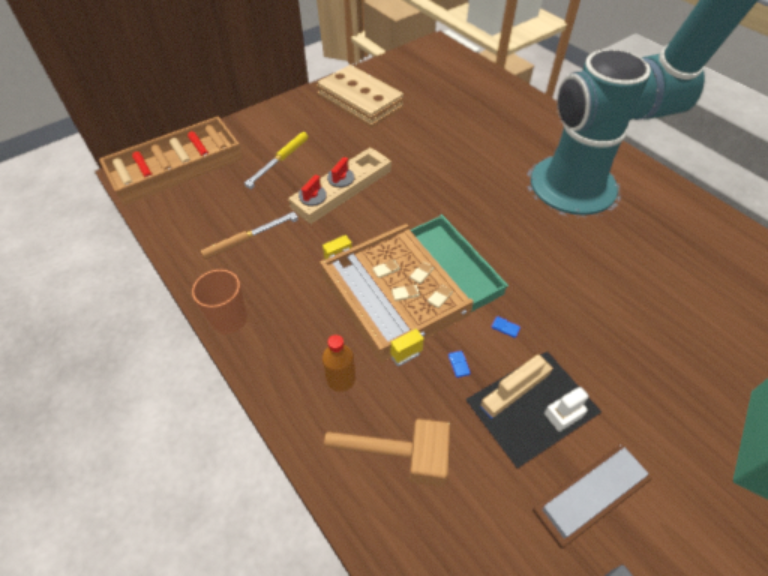

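View pics/side0.png

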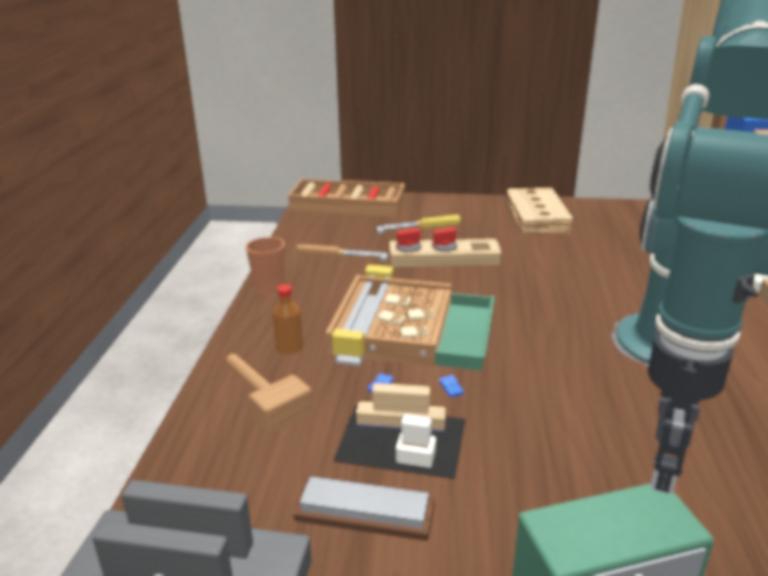

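View pics/wrist0.png

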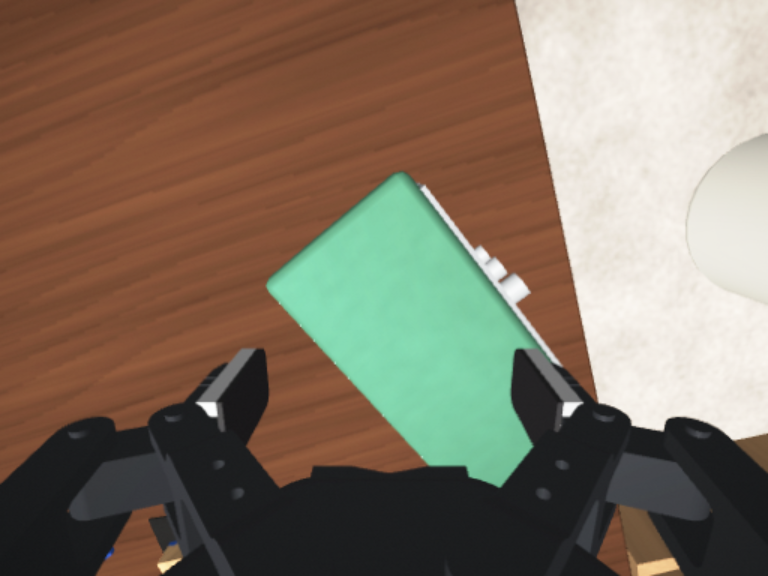

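Four chips at scene pixels (382,270), (418,275), (400,294) and (437,299). The blue look-alikes are at (505,326) and (459,363). Two hold-downs stand in the rack at (312,190) and (341,172). The scraper is at (517,383) and the seater at (568,408), both on the mat.

```bash
cat > h.py <<'E'
import numpy as np, cv2
from workcell import bot
def cam(n):
    c=bot.read_camera(n); c["K"]=np.array([[c["fx"],0,c["cx"]],[0,c["fy"],c["cy"]],[0,0,1]]); c["d"]=np.array(c["dist"],float)
    c["R"]=np.array(c["R"]);c["t"]=np.array(c["t"]); return c
def unproj(c,uv,z):
    p=cv2.undistortPoints(np.array(uv,float).reshape(-1,1,2),c["K"],c["d"]).reshape(-1,2)
    d=np.c_[p,np.ones(len(p))]@c["R"]; o=-c["R"].T@c["t"]
    return o+d*((z-o[2])/d[:,2])[:,None]
def proj(c,X):
    return cv2.projectPoints(np.array(X,float).reshape(-1,1,3),cv2.Rodrigues(c["R"])[0],c["t"],c["K"],c["d"])[0].reshape(-1,2)
def crop(c,x0,y0,w,h,s,name):
    im=c["pixels"][y0:y0+h,x0:x0+w,::-1]
    cv2.imwrite(f"pics/{name}.png",cv2.resize(im,None,fx=s,fy=s,interpolation=cv2.INTER_CUBIC))
E
python3 - <<'E'
from h import *
c=cam("scene"); np.save
crop(c,205,140,140,110,5,"s_board")
crop(c,300,225,110,90,6,"s_mat")
crop(c,185,90,85,65,8,"s_rack")
c=cam("side")
crop(c,215,175,130,80,6,"d_board")
crop(c,220,245,100,75,7,"d_mat")
crop(c,250,145,90,40,8,"d_rack")
E
```

```text
(no output)
```

View pics/s_board.png

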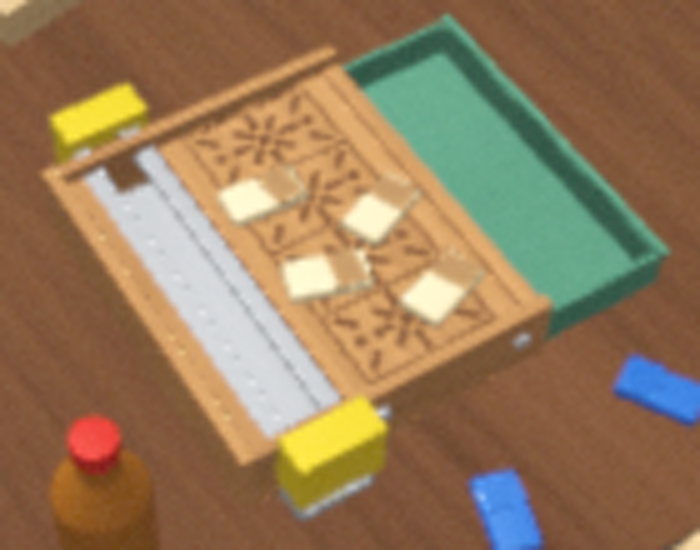

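View pics/s_mat.png

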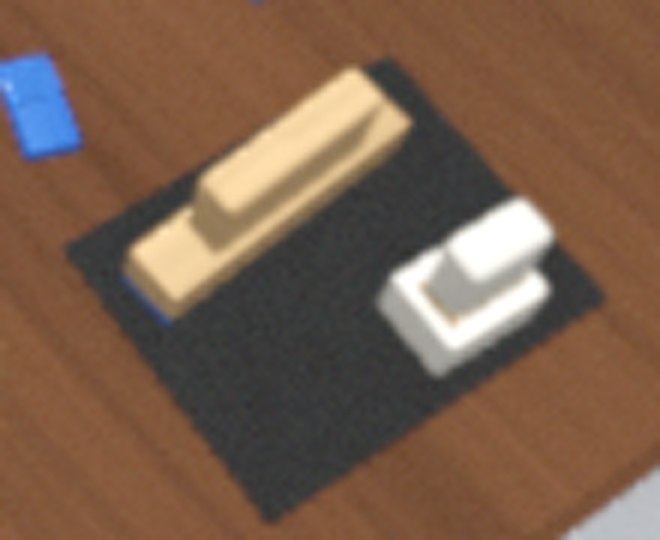

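View pics/s_rack.png

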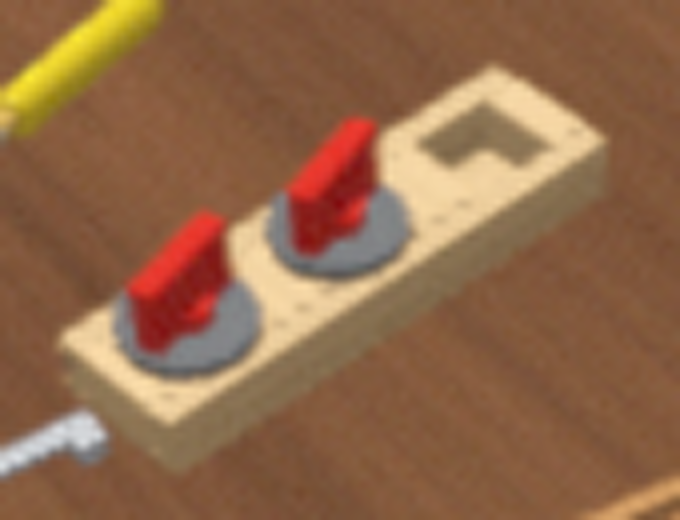

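View pics/d_board.png

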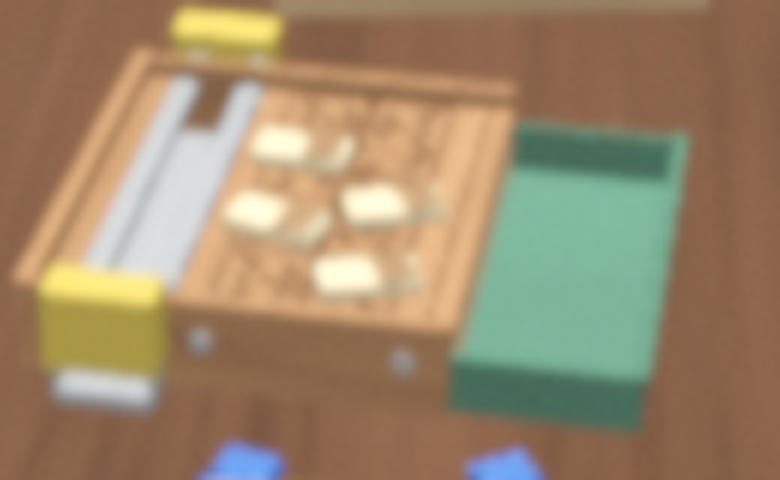

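View pics/d_mat.png

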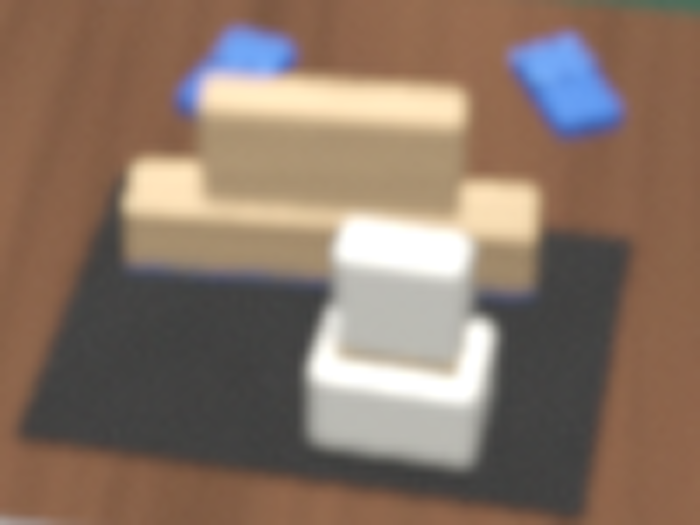

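View pics/d_rack.png

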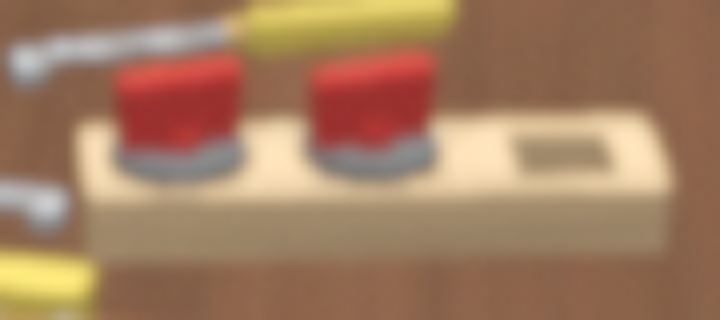

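```bash
cat > fit.py <<'E'
from h import *
from scipy.optimize import least_squares
def px(L,x0,y0,s): return (np.array(L,float)+.5)/s-.5+[x0,y0]
def fit(obs,g):  # obs: list of (cam, pts3 local (m), px)
    def X(p,P): 
        c,s=np.cos(p[2]),np.sin(p[2]); P=np.array(P,float)
        return np.c_[p[0]+c*P[:,0]-s*P[:,1],p[1]+s*P[:,0]+c*P[:,1],P[:,2]]
    f=lambda p:np.concatenate([(proj(c,X(p,np.array(P)/1000))-u).ravel() for c,P,u in obs])
    r=least_squares(f,g,loss="soft_l1"); return r.x,np.round(f(r.x).reshape(-1,2),1)
E
cat > p1.py <<'E'
from fit import *
S=cam("scene");D=cam("side")
sb=px([(447,15),(665,250),(42,175),(240,465),(335,48),(548,300)],205,140,5)
sB=[(-155,-125,32),(-155,125,32),(155,-125,54),(155,125,54),(-62,-125,52),(-62,125,52)]
db=px([(140,48),(15,280),(517,85),(688,132),(640,385)],215,175,6)
dB=[(155,-125,54),(155,125,54),(-62,-125,52),(-155,-125,32),(-155,125,32)]
def show(n,r): print(n,np.round(r[0][:2],4),"yaw",round(np.degrees(r[0][2]),1),r[1].tolist()); return r[0]
show("S only",fit([(S,sB,sb)],[.6,0,0])); show("D only",fit([(D,dB,db)],[.6,0,0]))
b=show("board",fit([(S,sB,sb),(D,dB,db)],[.6,0,0]))
m=px([(68,245),(390,58),(605,297),(270,522)],300,225,6)
M=[(100,-75,3),(-100,-75,3),(-100,75,3),(100,75,3)]
dm=px([(632,240),(582,512),(22,435)],220,245,7)
show("mat",fit([(S,M,m),(D,M[1:],dm)],[.6,.4,0]))
# scraper
dsc=px([(203,75),(468,90),(465,127),(200,113)],220,245,7); R=[(48,-11,77),(-48,-11,77),(-48,11,77),(48,11,77)]
ssc=px([(200,180),(355,68),(385,98),(228,212)],300,225,6)
show("scr",fit([(S,R,ssc),(D,R,dsc)],[.6,.4,0]))
T=[(22,-11,83),(-22,-11,83),(-22,11,83),(22,11,83)]
show("sea",fit([(S,T,px([(443,245),(525,195),(555,235),(470,285)],300,225,6)),(D,T,px([(345,217),(475,235),(472,272),(333,258)],220,245,7))],[.6,.4,0]))
K=[(135,-39,34),(-135,-39,34),(-135,39,34),(135,39,34)]
show("rack",fit([(S,K[1:],px([(492,65),(607,140),(172,425)],185,90,8)),(D,K,px([(75,122),(648,112),(672,190),(85,200)],250,145,8))],[.6,-.3,0]))
for cx,cy in [(173,298),(332,205)]: pass
# hd wing tops in side/scene: disc z=42
print("hd scene disc",unproj(S,px([(187,322),(340,228)],185,90,8),.042)[:,:2], "wingtop",unproj(S,px([(180,255),(335,160)],185,90,8),.080)[:,:2])
print("hd side wingtop",unproj(D,px([(180,65),(373,60)],250,145,8),.080)[:,:2])
ch=unproj(S,px([(262,193),(380,208),(325,275),(442,285)],205,140,5),.05)
dh=unproj(D,px([(302,148),(392,205),(275,218),(367,275)],215,175,6),.05)
c,s=np.cos(b[2]),np.sin(b[2])
for q in (ch,dh): print("chips board mm",np.round(1000*((q[:,:2]-b[:2])@np.array([[c,-s],[s,c]]))).tolist())
E
python3 p1.py
```

```text
S only [0.5259 0.0027] yaw -6.4 [[-1.1, -0.3], [0.9, 1.9], [-0.3, -1.1], [0.2, -0.2], [-1.0, -0.9], [1.1, 0.7]]
D only [0.5241 0.0047] yaw -6.4 [[-0.3, -0.2], [-0.3, -0.4], [0.4, 0.0], [-0.3, 0.2], [0.5, 0.2]]
board [0.5249 0.0032] yaw -6.5 [[-0.7, -0.3], [1.2, 1.9], [0.0, -1.2], [0.5, -0.3], [-0.7, -1.0], [1.4, 0.7], [-0.4, -0.5], [-0.5, -0.7], [0.2, -0.2], [-0.5, -0.0], [0.2, -0.1]]
mat [0.5225 0.3515] yaw -6.3 [[-1.1, 0.0], [0.1, -1.2], [1.3, -0.1], [0.1, 0.4], [0.4, -0.7], [0.3, 0.5], [-1.7, -0.4]]
scr [0.5271 0.3113] yaw -1.1 [[0.1, -0.3], [0.2, -0.7], [1.2, 0.1], [1.4, 0.6], [0.0, -0.8], [-0.3, -0.4], [-0.5, -0.5], [-0.7, -1.0]]
sea [0.496  0.3985] yaw -6.8 [[0.5, -0.5], [-0.2, -0.3], [0.9, -0.1], [2.0, -0.2], [-0.1, -0.4], [-0.4, -0.5], [-1.6, 0.1], [-0.3, -0.4]]
rack [ 0.4724 -0.3415] yaw 7.5 [[0.3, 0.1], [0.1, -0.1], [-0.1, 0.1], [0.7, 0.5], [-0.7, 0.3], [-0.2, -0.6], [0.1, -0.4]]
hd scene disc [[ 0.56427628 -0.32859462]
 [ 0.47490549 -0.33839559]] wingtop [[ 0.56252302 -0.32918677]
 [ 0.47347547 -0.33991907]]
hd side wingtop [[ 0.56168165 -0.3343566 ]
 [ 0.47258835 -0.3473154 ]]
chips board mm [[44.0, -39.0], [-13.0, 9.0], [44.0, 35.0], [-13.0, 78.0]]
chips board mm [[42.0, -35.0], [-16.0, 14.0], [41.0, 39.0], [-15.0, 83.0]]
```

```bash
python3 - <<'E'
from h import *
s=bot.read_state(); R=cv2.Rodrigues(s["tcp_rot"])[0]
print(R.round(3), "jaw yaw",np.degrees(np.arctan2(R[1,2],R[0,2])), np.degrees(s["q"]))
E
```

```text
[[ 0.953 -0.     0.303]
 [-0.303 -0.     0.953]
 [-0.    -1.    -0.001]] jaw yaw 72.36310492846248 [ 7.02478487e+01  1.51336744e+01  9.19186248e+01 -4.95276559e-04
  7.29770156e+01 -2.11511092e+00]
```

```bash
python3 -m jog '[[30,-30,0,2,85],[70,-75,0,5,85],[115,-120,-5,8,85],[160,-165,-10,10,85],[205,-210,-15,12,85],[250,-255,-20,14,85],[290,-300,-25,16,85],[323,-332,-30,16,85],[323,-332,-30,16,85],[323,-332,-30,16,85]]' 60
python3 - <<'E'
from h import *
c=cam("wrist"); crop(c,0,0,512,384,1.5,"w1"); print(bot.read_state()["tool_pos"],bot.read_state()["wrist_force"])
E
```

```text
time: 1.6
tool_pos: [0.5272, 0.3114, 0.2262]
tcp_rot: [-1.57, 0.024, -0.023]
wrist_force: [-0.2, -0.2, 0.1]
width: 0.994
[0.52691244 0.31192429 0.22635854] [ 0.18341006 -0.39454875 -0.07024753]
```

View pics/w1.png

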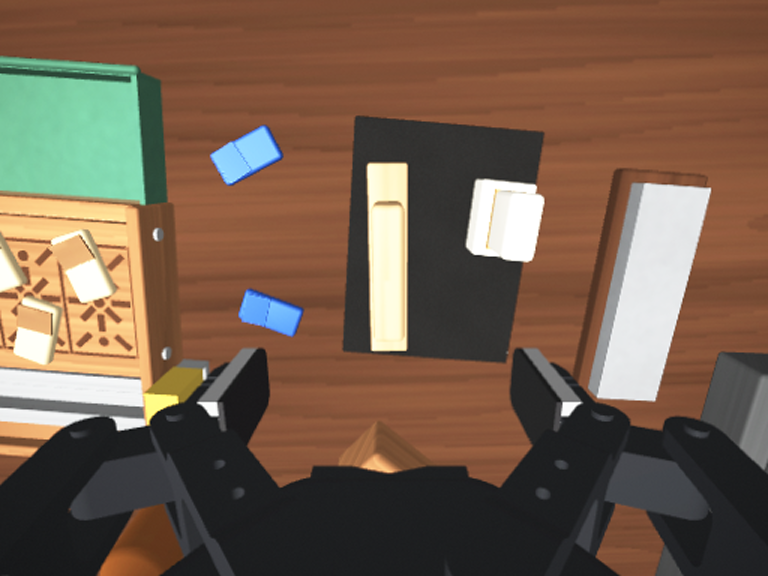

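The wrist view shows the scraper at (388,258), the seater at (507,220) and two clear blue decoys at (246,155) and (270,312). Next I'll refine the poses.

```bash
python3 - <<'E'
from fit import *
W=cam("wrist")
def show(n,r): print(n,np.round(r[0][:2],4),"yaw",round(np.degrees(r[0][2]),1),r[1].tolist()); return r[0]
# image down = +x
B=[(-75,-15,31),(-75,15,31),(75,15,31),(75,-15,31)]
show("scr bar",fit([(W,B,px([(367,163),(408,163),(408,350),(370,352)],0,0,1.5))],[.52,.31,0]))
R=[(-48,-11,77),(-48,11,77),(48,11,77),(48,-11,77)]
show("scr rib",fit([(W,R,px([(373,202),(405,202),(407,343),(375,343)],0,0,1.5))],[.52,.31,0]))
M=[(-100,-75,3),(-100,75,3),(100,75,3),(100,-75,3)]
show("mat",fit([(W,M,px([(355,116),(544,132),(506,362),(343,350)],0,0,1.5))],[.52,.35,0]))
E
```

```text
scr bar [0.5271 0.3105] yaw -1.2 [[0.0, -0.0], [-0.1, -0.2], [-0.6, 0.8], [0.7, -0.4]]
scr rib [0.5259 0.3118] yaw -0.9 [[-0.7, 0.8], [0.8, 0.4], [-0.3, -0.9], [0.2, -0.6]]
mat [0.5224 0.3514] yaw -6.1 [[-0.4, -0.6], [0.6, -0.5], [0.3, 0.8], [-0.5, 1.1]]
```

```bash
python3 -m jog '[[0,0,-40,0,50],[0,0,-80,0,50],[0,0,-120,0,50],[0,0,-150,0,50],[0,0,-162,0,50],[0,0,-162,0,50],[0,0,-162,0,0],[0,0,-162,0,0],[0,0,-162,0,0],[0,0,-162,0,0]]' 60
python3 -m jog '[[0,0,0,0,0],[0,0,20,0,0],[0,0,50,0,0],[0,0,80,0,0],[0,0,100,0,0],[0,0,100,0,0],[0,0,100,0,0],[0,0,100,0,0],[0,0,100,0,0],[0,0,100,0,0]]' 80
python3 - <<'E'
from h import *
c=cam("scene"); crop(c,200,120,200,150,4,"s2")
c=cam("wrist"); crop(c,0,0,512,384,1.5,"w2")
E
```

```text
time: 2.95
tool_pos: [0.5287, 0.312, 0.0661]
tcp_rot: [-1.569, 0.021, -0.025]
wrist_force: [-0.6, 1.1, 5.5]
width: 0.248
time: 4.2
tool_pos: [0.5272, 0.3111, 0.1635]
tcp_rot: [-1.571, 0.023, -0.022]
wrist_force: [-0.0, -0.0, -1.4]
width: 0.251
```

View pics/s2.png

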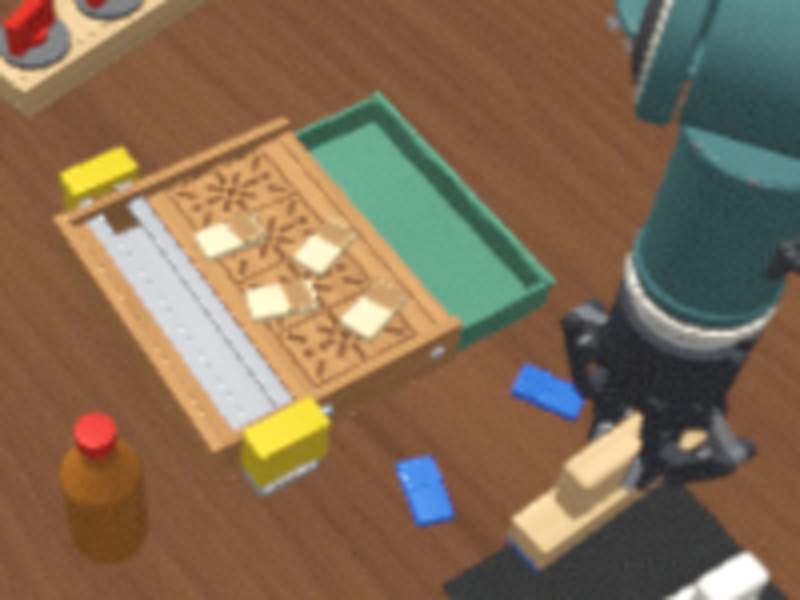

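View pics/w2.png

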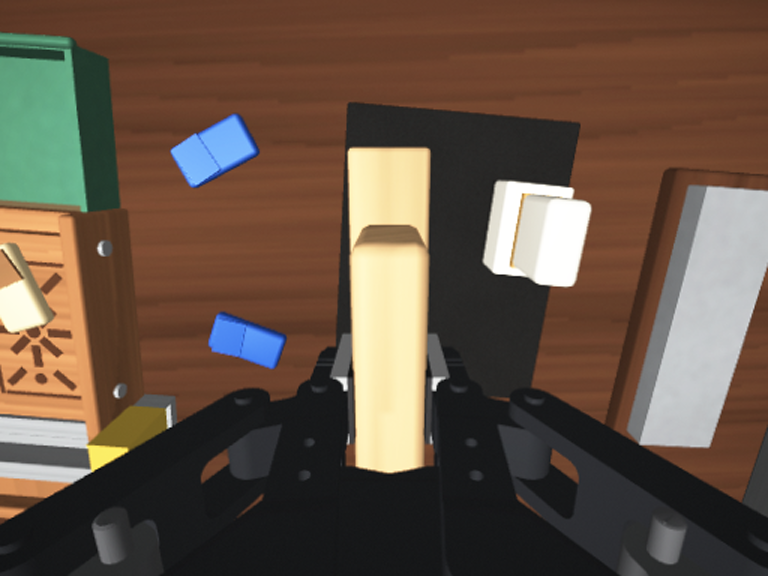

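```bash
python3 - <<'E'
from h import *
S=cam("scene")
print("oil",unproj(S,[(227,256)],0),"mallet",unproj(S,[(287,298)],.05))
D=cam("side"); crop(D,200,150,160,120,5,"d2")
E
```

```text
oil [[0.78003073 0.10133939 0.        ]] mallet [[0.73754993 0.3089859  0.05      ]]
```

View pics/d2.png

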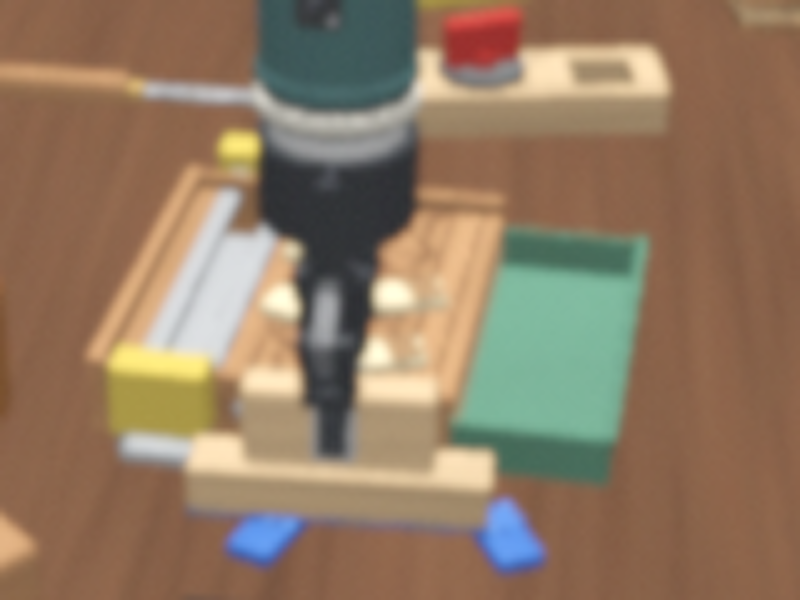

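```bash
python3 -m jog '[[8,-25,10,-8,0],[18,-60,10,-18,0],[30,-100,10,-28,0],[42,-140,10,-38,0],[54,-180,10,-48,0],[66,-220,10,-58,0],[78,-260,10,-68,0],[88,-295,10,-78,0],[97,-322,5,-87,0],[101,-335,0,-95,0]]'
python3 -m jog '[[0,0,0,0,0],[0,0,0,0,0],[0,0,-10,0,0],[0,0,-20,0,0],[0,0,-30,0,0],[0,0,-38,0,0],[0,0,-42,0,0],[0,0,-42,0,0],[0,0,-42,0,0],[0,0,-42,0,0]]'
python3 - <<'E'
from h import *
c=cam("wrist"); crop(c,0,0,512,384,1.5,"w3")
D=cam("side"); crop(D,200,150,160,120,5,"d3")
E
```

```text
time: 5.65
tool_pos: [0.6291, -0.0255, 0.1644]
tcp_rot: [-1.148, 1.298, -1.299]
wrist_force: [-0.2, 1.2, -1.6]
width: 0.248
time: 6.9
tool_pos: [0.6289, -0.0238, 0.1228]
tcp_rot: [-1.151, 1.293, -1.294]
wrist_force: [-0.4, 0.0, -2.0]
width: 0.246
```

View pics/w3.png

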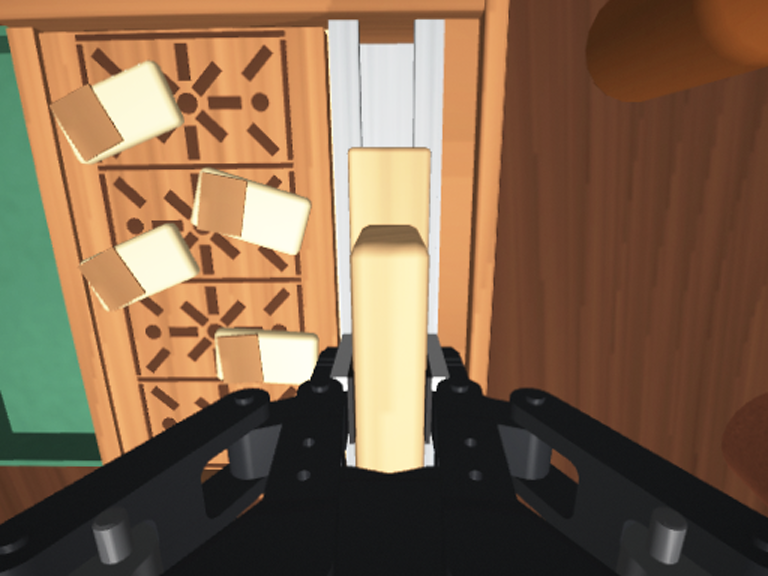

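View pics/d3.png

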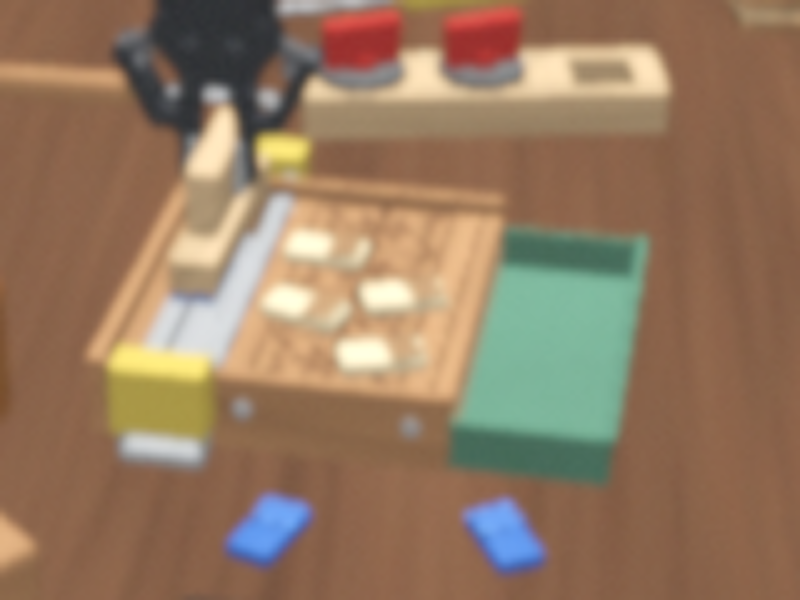

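```bash
cat > bd.py <<'E'
from fit import *
B0=np.array([.5249,.0032]);YAW=np.radians(-6.45)
def toB(w):
    c,s=np.cos(YAW),np.sin(YAW); return np.round(1000*((np.atleast_2d(w)[:,:2]-B0)@np.array([[c,-s],[s,c]])),1)
def toW(p):
    c,s=np.cos(YAW),np.sin(YAW); p=np.atleast_2d(p)/1000; return np.round((B0+p@np.array([[c,s],[-s,c]]))*1000,1)
E
python3 - <<'E'
from bd import *
W=cam("wrist"); f=lambda L,z:toB(unproj(W,px(L,0,0,1.5),z)).tolist()
print("c4",f([(52,100),(155,60),(182,122),(88,163)],.05))
print("c3",f([(203,168),(311,203),(303,255),(192,216)],.05))
print("c2",f([(80,262),(170,224),(197,265),(108,310)],.05))
print("c1",f([(216,328),(319,334),(319,384),(218,384)],.05))
print("slot edges",f([(360,44),(413,44)],.042), "panel/strut",f([(327,28),(338,300)],.042))
print("deck edge",f([(8,28),(105,460)],.042))
E
```

```text
c4 [[-40.4, 83.3], [7.3, 98.3], [15.7, 73.5], [-29.4, 56.8]]
c3 [[22.6, 54.0], [70.3, 38.2], [65.3, 14.1], [14.9, 32.7]]
c2 [[-42.2, 11.3], [4.1, 29.1], [14.3, 9.5], [-33.1, -13.0]]
c1 [[19.6, -22.6], [70.8, -26.0], [69.4, -53.7], [17.0, -53.6]]
slot edges [[93.7, 105.7], [116.7, 105.6]] panel/strut [[79.6, 112.0], [79.9, -10.8]]
deck edge [[-60.2, 114.3], [-58.5, -106.9]]
```

```bash
python3 -m jog '[[0,0,-5,0,0],[0,0,-10,0,0],[0,0,-12,0,0],[0,0,-13,0,0],[0,0,-14,0,0],[0,0,-15,0,0],[0,0,-15,0,0],[0,0,-15,0,0],[0,0,-15,0,0],[0,0,-15,0,0]]'
python3 - <<'E'
from h import *
D=cam("side"); crop(D,220,170,80,60,9,"d4")
E
```

```text
time: 8.3
tool_pos: [0.6285, -0.0237, 0.1074]
tcp_rot: [-1.152, 1.294, -1.294]
wrist_force: [0.2, -0.3, -2.8]
width: 0.249
```

View pics/d4.png

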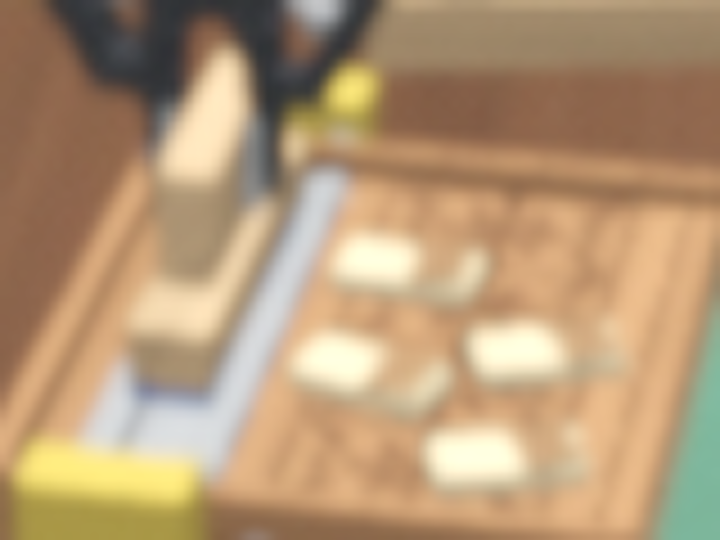

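```bash
python3 -m jog '[[0,0,-1,0,0],[0,0,-1,0,0],[0,0,-2,0,0],[0,0,-2,0,0],[0,0,-2,0,0],[0,0,-2,0,0],[0,0,-2,0,0],[0,0,-2,0,0],[0,0,-2,0,0],[0,0,-2,0,0]]'
python3 -m jog '[[0,0,-1,0,0],[0,0,-1,0,0],[0,0,-2,0,0],[0,0,-2,0,0],[0,0,-2,0,0],[0,0,-2,0,0],[0,0,-2,0,0],[0,0,-2,0,0],[0,0,-2,0,0],[0,0,-2,0,0]]'
```

```text
time: 9.6
tool_pos: [0.6286, -0.0237, 0.1054]
tcp_rot: [-1.152, 1.294, -1.294]
wrist_force: [0.6, 0.3, -1.9]
width: 0.249
time: 10.85
tool_pos: [0.6286, -0.0236, 0.1052]
tcp_rot: [-1.152, 1.294, -1.294]
wrist_force: [-5.6, 1.8, 10.5]
width: 0.248
```

```bash
python3 -m jog '[[0,0,4,0,0],[0,0,4,0,0],[-10,1,4,0,0],[-20,2,4,0,0],[-30,3,4,0,0],[-40,4,4,0,0],[-50,6,4,0,0],[-60,7,4,0,0],[-70,8,4,0,0],[-80,9,4,0,0]]'
python3 - <<'E'
from h import *
c=cam("wrist"); crop(c,0,0,512,384,1.5,"w4")
E
```

```text
time: 12.1
tool_pos: [0.5479, -0.0147, 0.1074]
tcp_rot: [-1.152, 1.294, -1.294]
wrist_force: [0.8, -0.2, -2.0]
width: 0.247
```

View pics/w4.png

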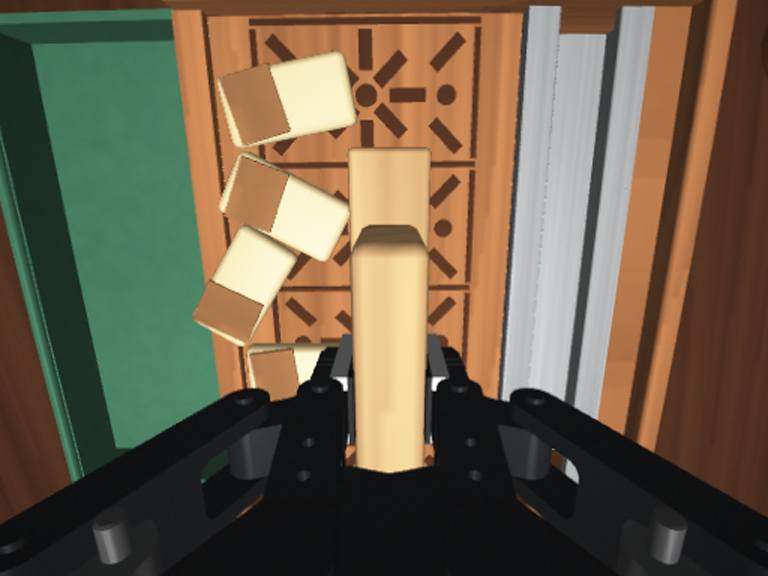

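```bash
python3 -m jog '[[-8,1,0,0,0],[-16,2,0,0,0],[-24,3,0,0,0],[-32,4,0,0,0],[-40,5,0,0,0],[-48,5,0,0,0],[-56,6,0,0,0],[-64,7,0,0,0],[-70,8,0,0,0],[-76,9,0,0,0]]'
python3 - <<'E'
from h import *
c=cam("wrist"); crop(c,0,0,512,384,1.5,"w5")
c=cam("scene"); crop(c,200,120,200,150,4,"s5")
E
```

```text
time: 13.4
tool_pos: [0.4722, -0.0057, 0.1073]
tcp_rot: [-1.152, 1.294, -1.294]
wrist_force: [0.5, -0.6, -1.6]
width: 0.244
```

View pics/w5.png

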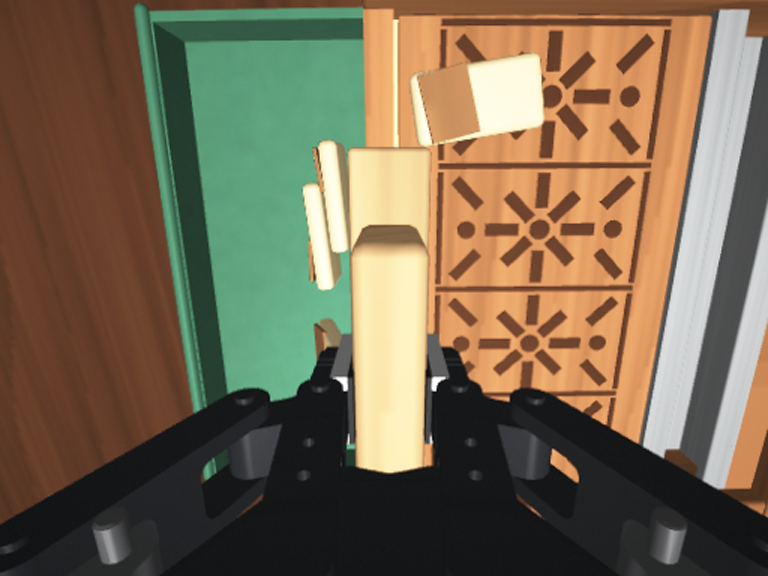

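View pics/s5.png

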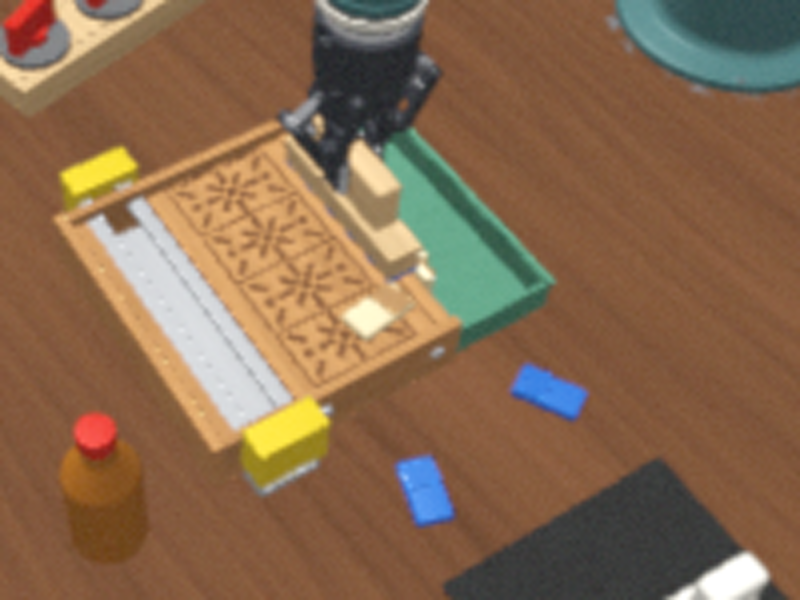

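```bash
python3 -m jog '[[0,0,15,0,0],[0,0,30,0,0],[20,5,32,0,0],[45,12,32,0,0],[70,20,32,0,0],[95,28,32,0,0],[110,34,32,0,0],[116,35,32,0,0],[116,35,32,0,0],[116,35,32,0,0]]'
python3 - <<'E'
from bd import *
c=cam("wrist"); crop(c,0,0,512,384,1.5,"w6"); print(toB(bot.read_state()["tool_pos"]))
c=cam("scene"); crop(c,200,120,200,150,4,"s6")
E
```

```text
time: 14.75
tool_pos: [0.5876, 0.029, 0.1391]
tcp_rot: [-1.153, 1.295, -1.294]
wrist_force: [-0.1, -0.2, -2.7]
width: 0.247
[[59.4 32.7]]
```

View pics/w6.png

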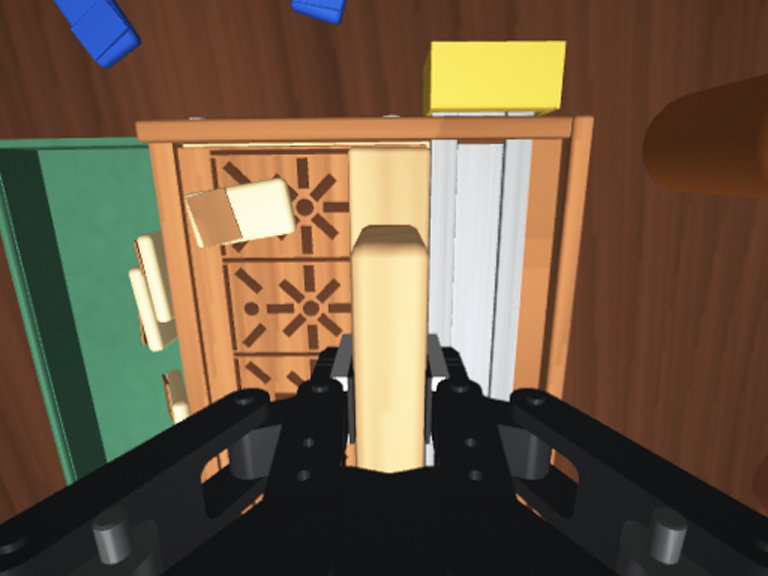

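View pics/s6.png

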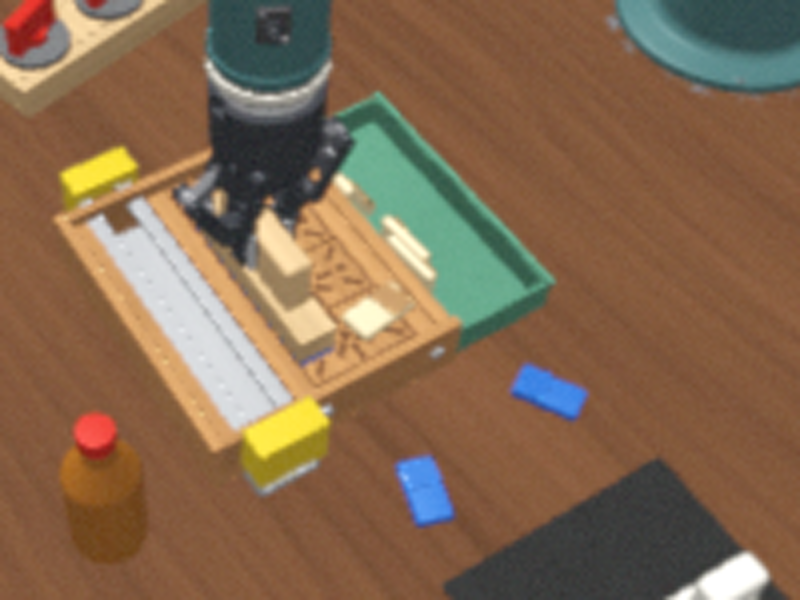

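```bash
python3 -m jog '[[0,0,-12,0,0],[0,0,-24,0,0],[0,0,-32,0,0],[0,0,-32,0,0],[-8,1,-32,0,0],[-17,2,-32,0,0],[-26,3,-32,0,0],[-35,4,-32,0,0],[-44,5,-32,0,0],[-52,6,-32,0,0]]'
python3 -m jog '[[-7,1,0,0,0],[-14,2,0,0,0],[-21,3,0,0,0],[-28,4,0,0,0],[-35,4,0,0,0],[-42,5,0,0,0],[-49,6,0,0,0],[-55,6,0,0,0],[-62,7,0,0,0],[-62,7,0,0,0]]'
python3 - <<'E'
from bd import *
c=cam("wrist"); crop(c,0,0,512,384,1.5,"w7"); print(toB(bot.read_state()["tool_pos"]))
c=cam("scene"); crop(c,200,120,200,150,4,"s7")
E
```

```text
time: 16.1
tool_pos: [0.5359, 0.0354, 0.1074]
tcp_rot: [-1.152, 1.294, -1.294]
wrist_force: [-0.1, 0.8, -2.3]
width: 0.243
time: 17.35
tool_pos: [0.4738, 0.0423, 0.1071]
tcp_rot: [-1.153, 1.294, -1.294]
wrist_force: [0.0, 0.2, -1.4]
width: 0.246
[[-54.7  33.2]]
```

View pics/w7.png

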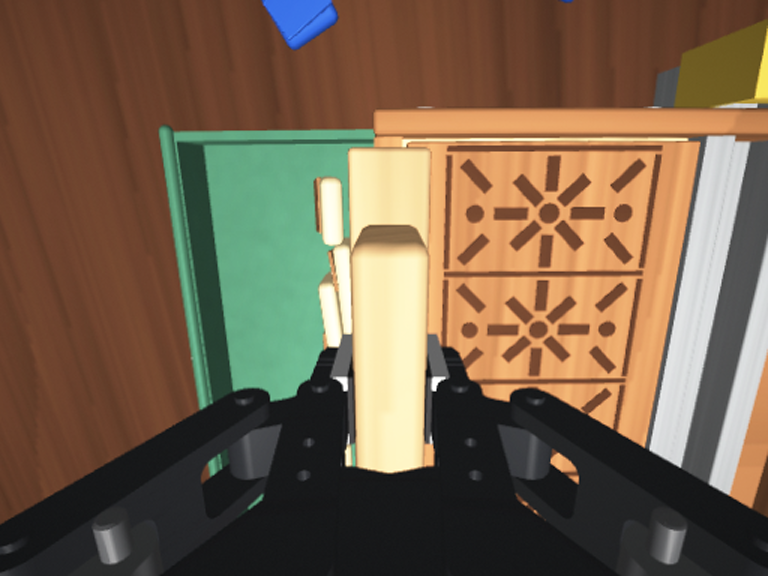

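View pics/s7.png

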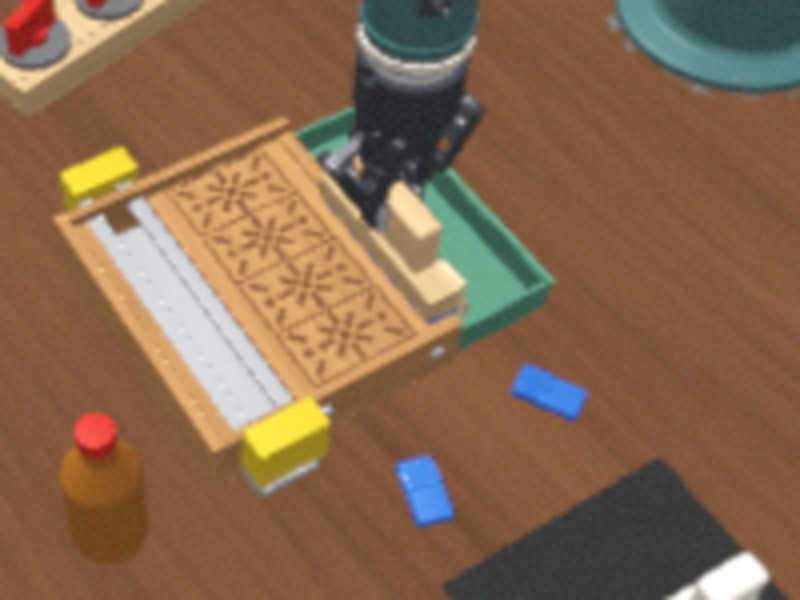

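```bash
python3 -m jog '[[0,0,20,0,0],[0,0,45,0,0],[5,25,60,8,0],[12,60,60,18,0],[19,95,60,28,0],[26,130,60,38,0],[33,165,60,48,0],[40,200,60,58,0],[47,235,60,68,0],[52,268,60,78,0]]'
python3 -m jog '[[0,0,0,8,0],[0,0,0,12,0],[0,0,-20,12,0],[0,0,-45,12,0],[0,0,-70,12,0],[0,0,-85,12,0],[0,0,-93,12,0],[0,0,-97,12,0],[0,0,-98,12,0],[0,0,-98,12,0]]'
python3 - <<'E'
from bd import *
D=cam("side"); crop(D,200,200,130,100,6,"d8")
c=cam("scene"); crop(c,200,120,200,180,4,"s8")
E
```

```text
time: 18.7
tool_pos: [0.527, 0.3116, 0.1671]
tcp_rot: [-1.556, 0.25, -0.251]
wrist_force: [0.7, 0.4, -2.1]
width: 0.243
time: 19.95
tool_pos: [0.5271, 0.3106, 0.0701]
tcp_rot: [-1.568, 0.09, -0.092]
wrist_force: [0.4, 0.6, -1.4]
width: 0.248
```

View pics/d8.png

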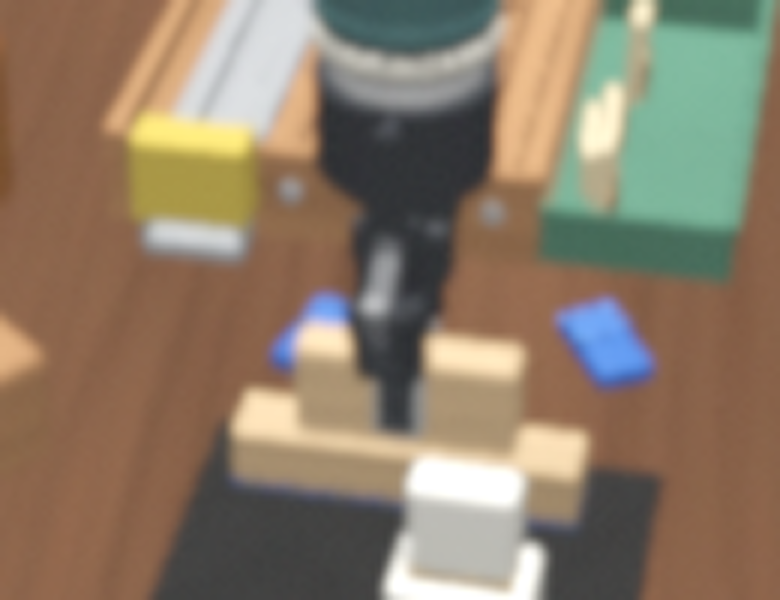

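View pics/s8.png

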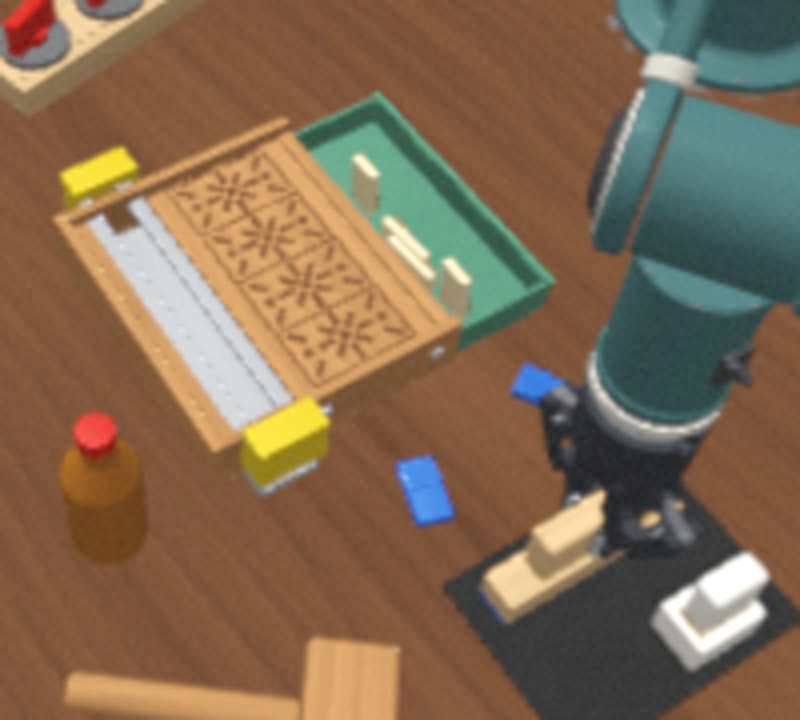

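```bash
python3 -m jog '[[0,0,-2,0,0],[0,0,-3,0,0],[0,0,-4,0,0],[0,0,-4,0,0],[0,0,-4,0,45],[0,0,-4,0,45],[0,0,-4,0,45],[0,0,-4,0,45],[0,0,-4,0,45],[0,0,10,0,45]]'
python3 -m jog '[[0,0,30,0,45],[0,0,60,0,45],[0,0,100,0,45],[0,0,150,0,60],[0,0,170,0,80],[0,0,170,0,80],[0,0,170,0,80],[0,0,170,0,80],[0,0,170,0,80],[0,0,170,0,80]]'
python3 - <<'E'
from bd import *
c=cam("wrist"); crop(c,0,0,512,384,1.5,"w9")
E
```

```text
time: 21.3
tool_pos: [0.5253, 0.3097, 0.0783]
tcp_rot: [-1.571, 0.093, -0.089]
wrist_force: [0.2, 0.1, 0.2]
width: 0.521
time: 22.55
tool_pos: [0.5262, 0.3101, 0.2484]
tcp_rot: [-1.57, 0.092, -0.09]
wrist_force: [0.9, 0.6, -0.4]
width: 0.938
```

View pics/w9.png

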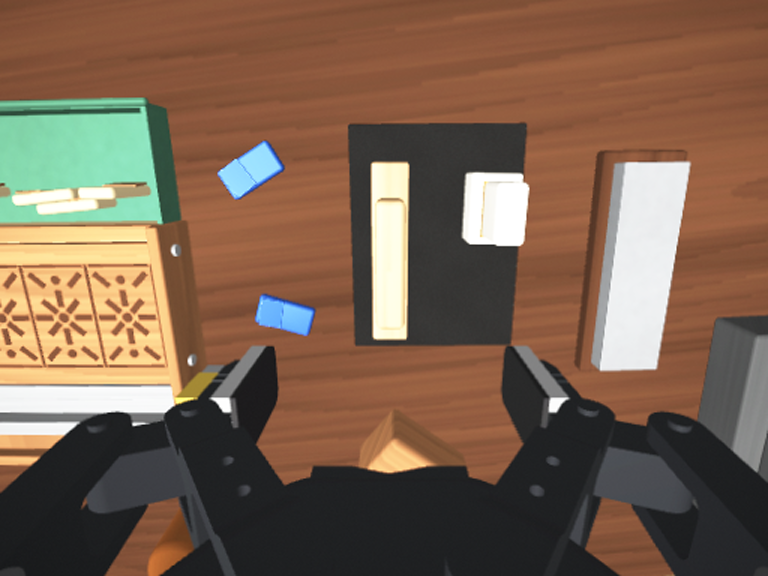

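```bash
python3 -m jog '[[0,-25,0,-8,80],[0,-60,0,-18,80],[0,-95,0,-28,80],[0,-130,0,-38,80],[0,-165,0,-48,80],[0,-200,0,-58,80],[0,-235,0,-68,80],[0,-270,0,-78,80],[0,-305,0,-88,80],[0,-340,0,-98,80]]'
python3 -m jog '[[0,-35,0,-10,80],[0,-70,0,-20,80],[0,-110,0,-30,80],[0,-150,0,-40,80],[0,-190,0,-50,80],[0,-230,0,-60,80],[0,-270,0,-68,80],[-2,-300,0,-68,80],[-2,-305,0,-68,80],[-2,-305,0,-68,80]]'
python3 - <<'E'
from bd import *
c=cam("wrist"); crop(c,0,0,512,384,1.5,"w10")
E
```

```text
time: 23.85
tool_pos: [0.5265, -0.0309, 0.2494]
tcp_rot: [-1.074, 1.399, -1.399]
wrist_force: [0.6, -0.5, 0.0]
width: 0.939
time: 25.1
tool_pos: [0.5244, -0.3345, 0.2491]
tcp_rot: [-0.138, 2.156, -2.155]
wrist_force: [-0.4, 0.4, 0.6]
width: 0.936
```

View pics/w10.png

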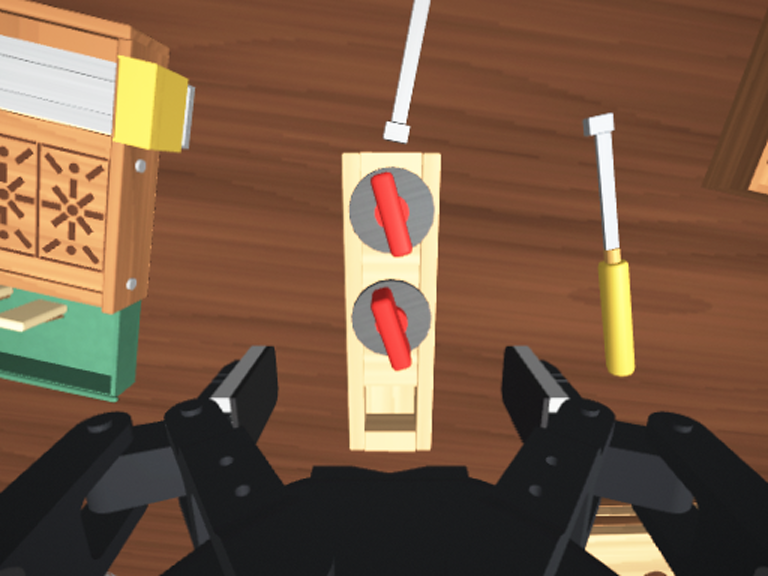

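```bash
python3 - <<'E'
from bd import *
W=cam("wrist")
for n,e,d in [("far",[(382,176),(403,252)],(391.5,210.5)),("near",[(382,293),(402,366)],(391.5,318))]:
    w=unproj(W,px(e,0,0,1.5),.080); print(n,"wing mid",w.mean(0).round(4),"len",np.linalg.norm(w[0]-w[1]).round(4),"yaw",np.degrees(np.arctan2(*(w[0]-w[1])[1::-1])).round(1),"disc",unproj(W,px([d],0,0,1.5),.042).round(4))
K=[(135,39,34),(135,-39,34),(-135,-39,34),(-135,39,34)]
print(fit([(W,K,px([(342,154),(440,154),(432,450),(350,450)],0,0,1.5))],[.47,-.34,.1]))
s=bot.read_state();R=cv2.Rodrigues(s["tcp_rot"])[0];print("jaw",np.degrees(np.arctan2(R[1,2],R[0,2])),s["tool_pos"])
crop(W,210,80,100,180,4,"w10c")
E
```

```text
far wing mid [ 0.5631 -0.3319  0.08  ] len 0.0543 yaw 23.0 disc [[ 0.5627 -0.3312  0.042 ]]
near wing mid [ 0.4781 -0.3426  0.08  ] len 0.0604 yaw 21.8 disc [[ 0.4742 -0.3427  0.042 ]]
(array([ 0.47164154, -0.34268735,  0.12875405]), array([[-0.8, -0.4],
       [ 0.9, -0.5],
       [-0. ,  0.9],
       [ 0. ,  0.9]]))
jaw -82.59477914371539 [ 0.5245866  -0.3337599   0.24921713]
```

View pics/w10c.png

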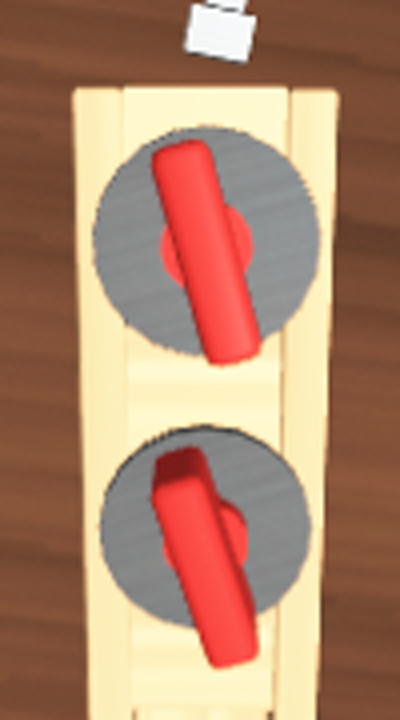

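```bash
python3 - <<'E'
from bd import *
W=cam("wrist")
for n,e,d in [("far",[(182,145),(234,362)],(206,241)),("near",[(180,484),(234,664)],(205,526))]:
    w=unproj(W,px(e,210,80,4),.080); print(n,"wing mid",w.mean(0).round(4),"len",np.linalg.norm(w[0]-w[1]).round(4),"yaw",np.degrees(np.arctan2(*(w[0]-w[1])[1::-1])).round(1),"disc",unproj(W,px([d],210,80,4),.042).round(4))
E
```

```text
far wing mid [ 0.5626 -0.3318  0.08  ] len 0.0576 yaw 21.1 disc [[ 0.5632 -0.3313  0.042 ]]
near wing mid [ 0.474  -0.3432  0.08  ] len 0.0566 yaw 23.1 disc [[ 0.4752 -0.3425  0.042 ]]
```

```bash
python3 -m jog '[[15,1,-10,6,60],[30,2,-40,12,45],[38,2,-70,15,45],[38,2,-100,15,45],[38,2,-130,15,45],[38,2,-150,15,45],[38,2,-165,15,45],[38,2,-173,15,45],[38,2,-175,15,45],[38,2,-175,15,45]]'
python3 - <<'E'
from bd import *
c=cam("wrist"); crop(c,0,0,512,384,1.5,"w11")
E
```

```text
time: 26.5
tool_pos: [0.563, -0.3331, 0.0751]
tcp_rot: [-0.396, 2.006, -2.008]
wrist_force: [-0.8, -0.5, 0.9]
width: 0.529
```

View pics/w11.png

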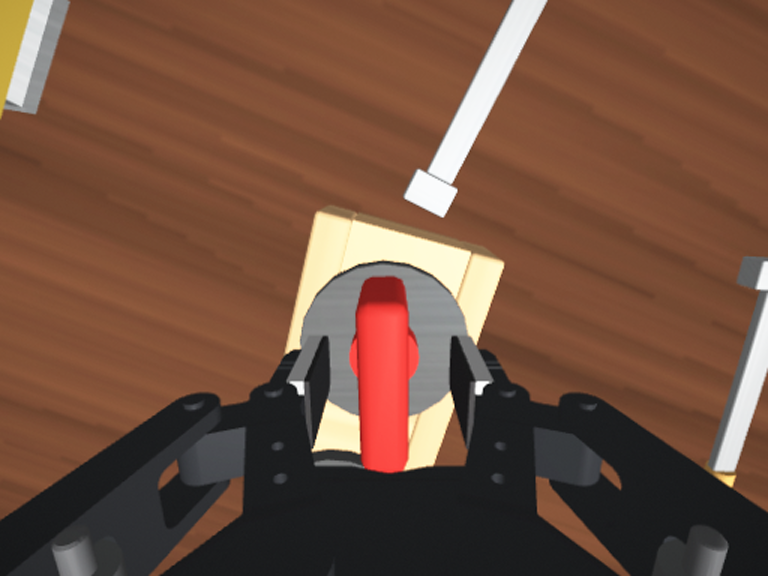

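```bash
python3 -m jog '[[0,0,0,0,0],[0,0,0,0,0],[0,0,0,0,0],[0,0,0,0,0],[0,0,15,0,0],[0,0,30,0,0],[0,0,50,0,0],[0,0,75,0,0],[0,0,95,0,0],[0,0,95,0,0]]' 60
python3 - <<'E'
from bd import *
c=cam("wrist"); crop(c,0,0,512,384,1.5,"w12")
c=cam("side"); crop(c,220,80,130,100,6,"d12")
s=bot.read_state();R=cv2.Rodrigues(s["tcp_rot"])[0];print("jaw",np.degrees(np.arctan2(R[1,2],R[0,2])),s["tool_pos"])
print("slot +45,-45 world",toW([[105.3,45],[105.3,-45]]))
E
```

```text
time: 27.8
tool_pos: [0.5641, -0.3337, 0.1726]
tcp_rot: [-0.392, 2.002, -2.01]
wrist_force: [-0.4, -0.3, -1.9]
width: 0.176
jaw -67.63557280782496 [ 0.56235227 -0.33261656  0.16933383]
slot +45,-45 world [[634.6  36.1]
 [624.5 -53.3]]
```

View pics/w12.png

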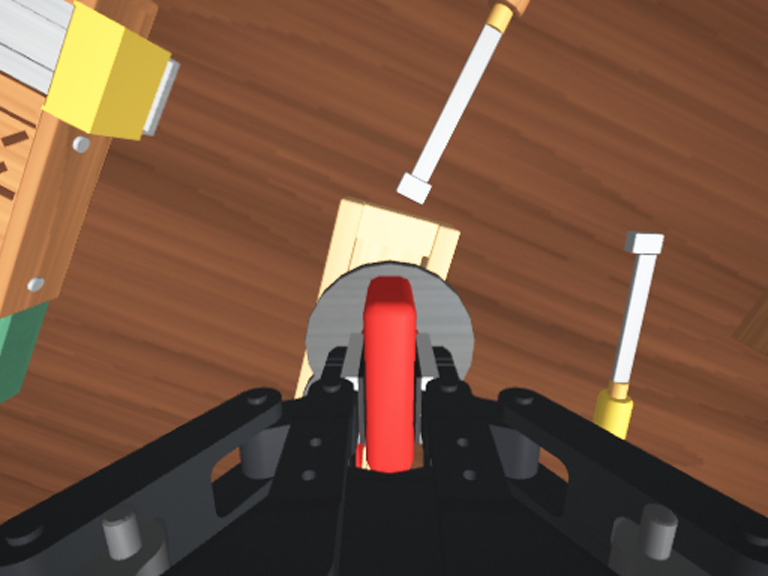

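View pics/d12.png

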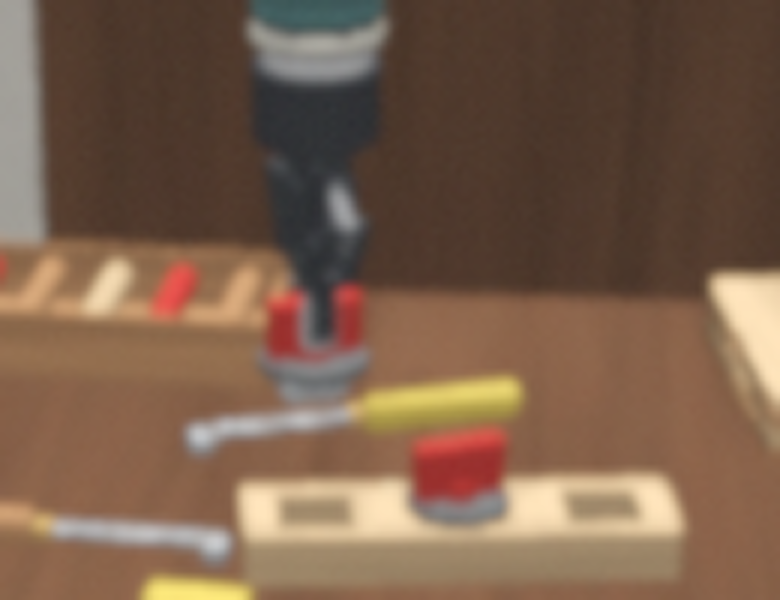

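```bash
python3 -m jog '[[6,30,0,6,0],[14,70,0,14,0],[22,110,0,22,0],[30,155,0,30,0],[39,200,0,38,0],[48,245,0,46,0],[57,290,0,54,0],[65,330,0,59,0],[70,360,0,61,0],[72,369,0,61,0]]'
python3 -m jog '[[0,0,0,0,0],[0,0,0,0,0],[0,0,-15,0,0],[0,0,-30,0,0],[0,0,-40,0,0],[0,0,-45,0,0],[0,0,-45,0,0],[0,0,-45,0,0],[0,0,-45,0,0],[0,0,-45,0,0]]'
python3 - <<'E'
from bd import *
c=cam("wrist"); crop(c,0,0,512,384,1.5,"w13")
c=cam("side"); crop(c,220,160,80,60,9,"d13")
s=bot.read_state();R=cv2.Rodrigues(s["tcp_rot"])[0];print("jaw",np.degrees(np.arctan2(R[1,2],R[0,2])),s["tool_pos"],toB(s["tool_pos"]))
E
```

```text
time: 29.15
tool_pos: [0.6336, 0.0381, 0.1675]
tcp_rot: [-1.156, 1.295, -1.291]
wrist_force: [0.1, 0.4, -1.6]
width: 0.18
time: 30.4
tool_pos: [0.6348, 0.0363, 0.1248]
tcp_rot: [-1.151, 1.293, -1.294]
wrist_force: [-0.3, 0.8, -1.7]
width: 0.178
jaw -6.6323635599297095 [0.63461023 0.03632454 0.12454993] [[105.3  45.2]]
```

View pics/w13.png

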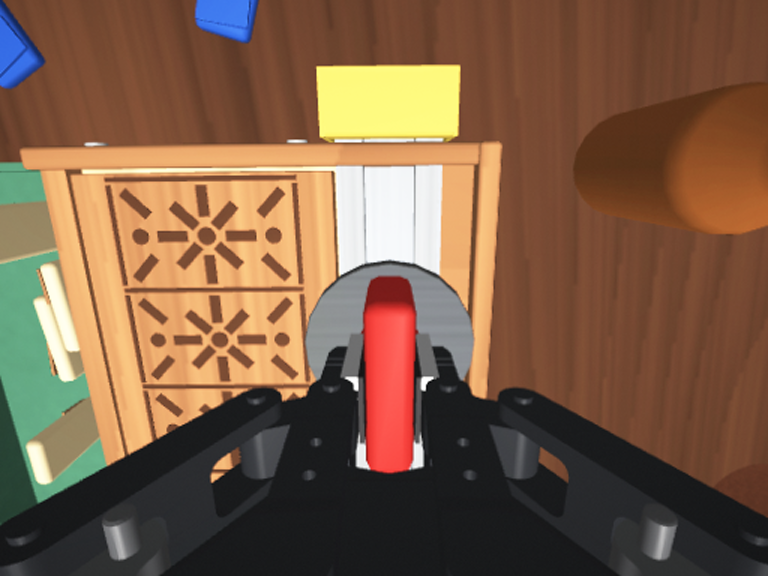

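View pics/d13.png

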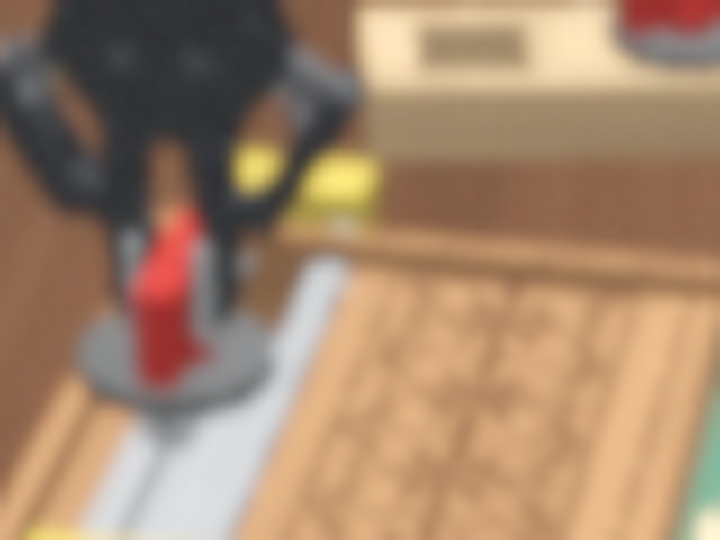

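```bash
python3 - <<'E'
from bd import *
W=cam("wrist"); s=bot.read_state()
for r in (180,250): print(toB(unproj(W,px([(364 if r==180 else 363.5,r),(412 if r==180 else 416,r),(335,r),(442,r)],0,0,1.5),.042)).tolist())
crop(W,215,100,90,90,8,"w13c")
print(toB(s["tool_pos"]))
E
```

```text
[[93.3, 108.5], [116.0, 108.4], [79.5, 108.6], [130.3, 108.4]]
[[92.4, 74.9], [118.4, 74.8], [78.2, 75.0], [131.2, 74.7]]
[[105.3  45.2]]
```

View pics/w13c.png

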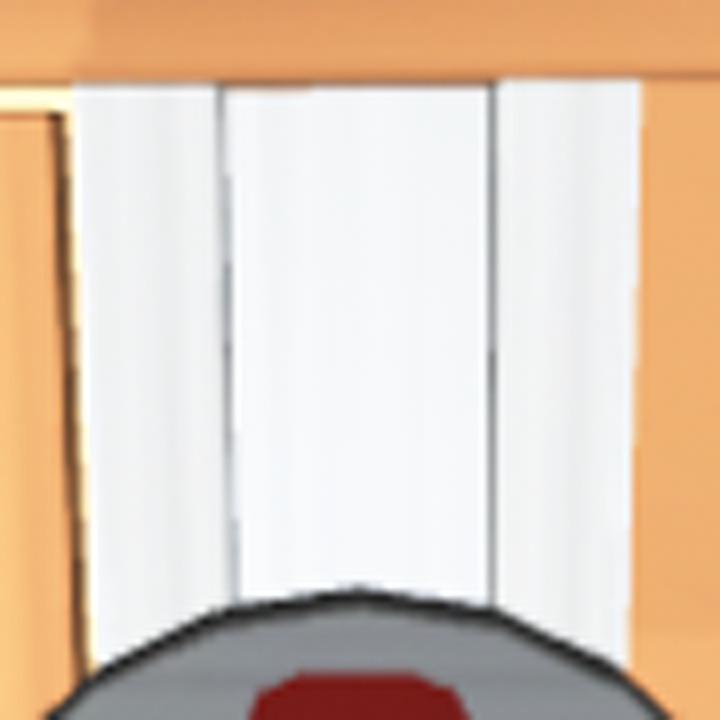

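```bash
python3 -m jog '[[0,0,-8,0,0],[0,0,-14,0,0],[0,0,-20,0,0],[0,0,-25,0,0],[0,0,-30,0,0],[0,0,-34,0,0],[0,0,-37,0,0],[0,0,-39,0,0],[0,0,-39,0,0],[0,0,-39,0,0]]'
python3 - <<'E'
from bd import *
c=cam("side"); crop(c,220,160,80,60,9,"d14")
E
```

```text
time: 31.8
tool_pos: [0.6346, 0.0363, 0.0855]
tcp_rot: [-1.152, 1.294, -1.294]
wrist_force: [0.4, -0.2, -1.6]
width: 0.174
```

View pics/d14.png

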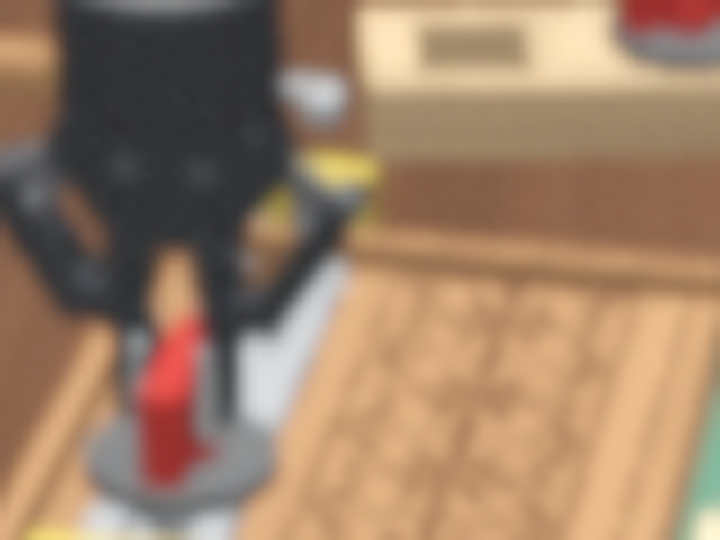

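Inserted freely. Now the last few millimetres down.

```bash
python3 -m jog '[[0,0,-1,0,0],[0,0,-2,0,0],[0,0,-3,0,0],[0,0,-4,0,0],[0,0,-5,0,0],[0,0,-5,0,0],[0,0,-5,0,0],[0,0,-5,0,0],[0,0,-5,0,0],[0,0,-5,0,0]]'
```

```text
time: 33.1
tool_pos: [0.6346, 0.0363, 0.0831]
tcp_rot: [-1.152, 1.294, -1.294]
wrist_force: [-8.5, 0.3, 13.7]
width: 0.179
```

```bash
python3 -m jog '[[0,0,2,-5,0],[0,0,2,-15,0],[0,0,2,-25,0],[0,0,2,-35,0],[0,0,2,-45,0],[0,0,2,-55,0],[0,0,2,-65,0],[0,0,2,-75,0],[0,0,2,-84,0],[0,0,2,-90,0]]'
python3 -m jog '[[0,0,0,0,0],[0,0,0,0,0],[0,0,-1,0,0],[0,0,-1,0,40],[0,0,-1,0,40],[0,0,-1,0,40],[0,0,-1,0,40],[0,0,-1,0,40],[0,0,20,0,40],[0,0,40,0,40]]'
python3 -m jog '[[0,0,30,0,40],[0,0,60,0,40],[0,0,80,0,40],[0,0,80,0,40],[0,0,80,0,40],[0,0,80,0,40],[0,0,80,0,40],[0,0,80,0,40],[0,0,80,0,40],[0,0,80,0,40]]'
python3 - <<'E'
from bd import *
c=cam("wrist"); crop(c,0,0,512,384,1.5,"w15"); np.save("w15.npy",0)
c=cam("side"); crop(c,220,160,80,60,9,"d15")
s=bot.read_state();R=cv2.Rodrigues(s["tcp_rot"])[0];print("jaw",np.degrees(np.arctan2(R[1,2],R[0,2])),s["tool_pos"],toB(s["tool_pos"]))
E
```

```text
time: 34.35
tool_pos: [0.6353, 0.0361, 0.0831]
tcp_rot: [-0.131, -2.16, 2.161]
wrist_force: [-0.4, -1.0, 0.8]
width: 0.18
time: 35.6
tool_pos: [0.635, 0.0363, 0.1242]
tcp_rot: [-0.126, -2.162, 2.162]
wrist_force: [1.3, 0.4, 0.3]
width: 0.47
time: 36.85
tool_pos: [0.6345, 0.0363, 0.2023]
tcp_rot: [-0.125, -2.162, 2.162]
wrist_force: [0.3, -0.0, 0.7]
width: 0.468
jaw -96.63610539161176 [0.63452467 0.03628371 0.20234973] [[105.2  45.2]]
```

View pics/w15.png

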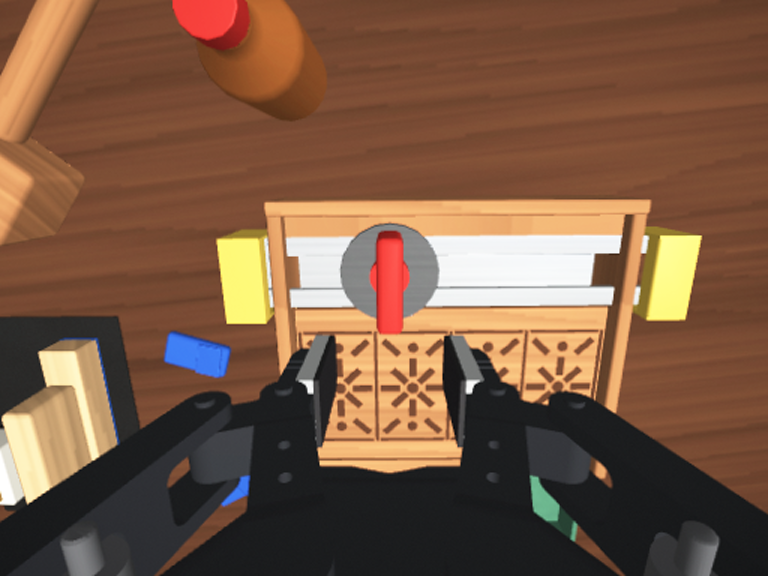

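View pics/d15.png

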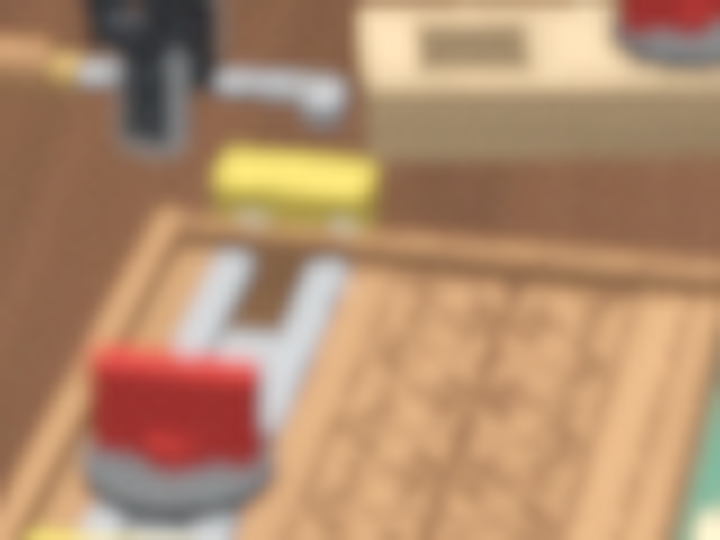

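```bash
python3 -m jog '[[-10,-25,0,3,45],[-25,-60,0,6,45],[-44,-105,0,10,45],[-63,-150,0,14,45],[-82,-195,0,18,45],[-101,-240,0,22,45],[-120,-285,0,26,45],[-140,-330,0,29,45],[-155,-365,0,29,45],[-160,-379,0,29,45]]'
python3 - <<'E'
from bd import *
W=cam("wrist"); crop(W,160,130,200,140,4,"w16"); 
s=bot.read_state();R=cv2.Rodrigues(s["tcp_rot"])[0];print("jaw",np.degrees(np.arctan2(R[1,2],R[0,2])),s["tool_pos"],s["joint_vel"].round(3))
E
```

```text
time: 38.2
tool_pos: [0.4736, -0.3445, 0.2025]
tcp_rot: [-0.394, 2.008, -2.009]
wrist_force: [0.8, 0.9, 0.3]
width: 0.529
jaw -67.76581825692429 [ 0.47359975 -0.34525406  0.20248457] [ 0.043 -0.007  0.01   0.021  0.007  0.041]
```

View pics/w16.png

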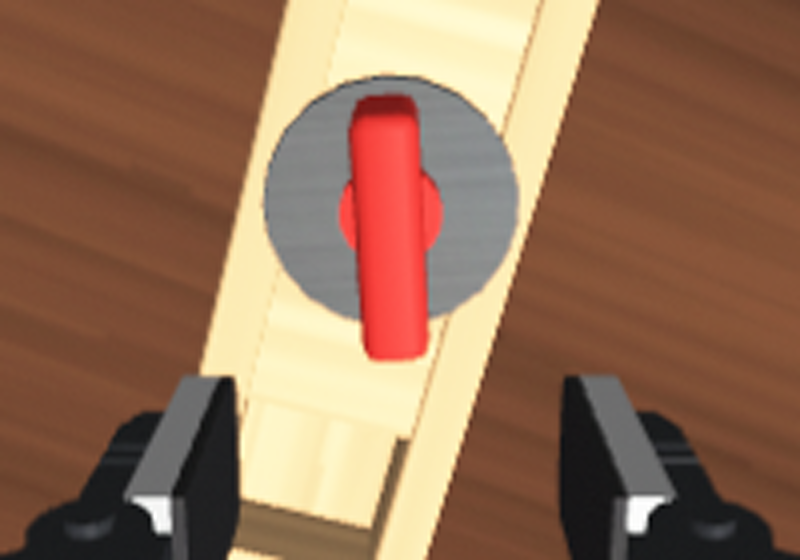

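```bash
python3 -m jog '[[0,1,-10,2,45],[0,1,-35,2,45],[0,1,-60,2,45],[0,1,-85,2,45],[0,1,-105,2,45],[0,1,-118,2,45],[0,1,-125,2,45],[0,1,-128,2,45],[0,1,-128,2,0],[0,1,-128,2,0]]'
python3 -m jog '[[0,0,0,0,0],[0,0,0,0,0],[0,0,0,0,0],[0,0,15,0,0],[0,0,30,0,0],[0,0,50,0,0],[0,0,75,0,0],[0,0,95,0,0],[0,0,95,0,0],[0,0,95,0,0]]'
python3 - <<'E'
from bd import *
c=cam("wrist"); crop(c,0,0,512,384,1.5,"w17")
s=bot.read_state();R=cv2.Rodrigues(s["tcp_rot"])[0];print("jaw",np.degrees(np.arctan2(R[1,2],R[0,2])),s["tool_pos"])
E
```

```text
time: 39.5
tool_pos: [0.4751, -0.3424, 0.0754]
tcp_rot: [-0.427, 1.985, -1.988]
wrist_force: [-1.0, -0.2, -1.5]
width: 0.176
time: 40.75
tool_pos: [0.4741, -0.3414, 0.1688]
tcp_rot: [-0.429, 1.988, -1.986]
wrist_force: [0.3, -0.1, -3.1]
width: 0.18
jaw -65.63566108492903 [ 0.473801   -0.34118594  0.16820782]
```

View pics/w17.png

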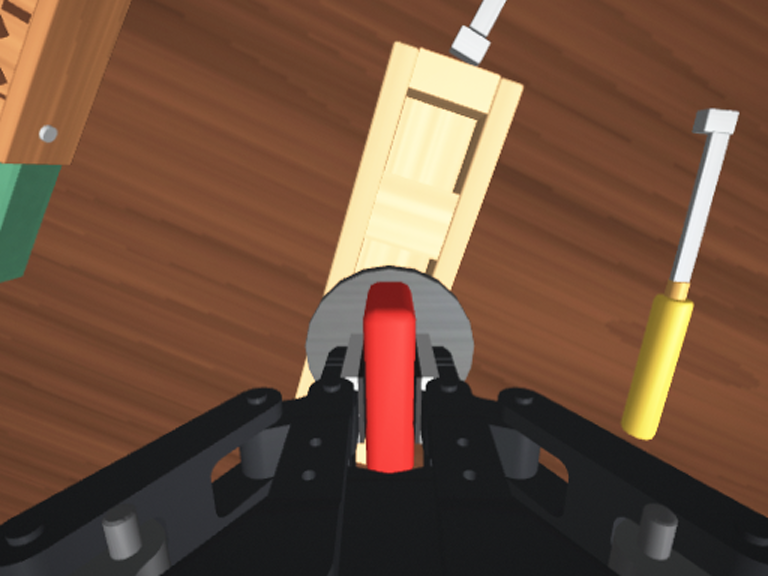

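```bash
python3 -m jog '[[14,25,0,5,0],[30,57,0,12,0],[47,90,0,19,0],[64,124,0,26,0],[82,158,0,33,0],[100,192,0,40,0],[118,226,0,47,0],[134,258,0,54,0],[146,280,0,59,0],[151,289,0,59,0]]'
python3 -m jog '[[0,0,0,0,0],[0,0,0,0,0],[0,0,-15,0,0],[0,0,-30,0,0],[0,0,-40,0,0],[0,0,-45,0,0],[0,0,-45,0,0],[0,0,-45,0,0],[0,0,-45,0,0],[0,0,-45,0,0]]'
python3 - <<'E'
from bd import *
c=cam("wrist"); crop(c,0,0,512,384,1.5,"w18");crop(c,215,60,90,130,5,"w18c")
s=bot.read_state();R=cv2.Rodrigues(s["tcp_rot"])[0];print("jaw",np.degrees(np.arctan2(R[1,2],R[0,2])),s["tool_pos"],toB(s["tool_pos"]))
E
```

```text
time: 42.05
tool_pos: [0.6251, -0.0514, 0.1677]
tcp_rot: [-1.154, 1.296, -1.292]
wrist_force: [1.1, 0.3, -2.6]
width: 0.177
time: 43.3
tool_pos: [0.6258, -0.0527, 0.1248]
tcp_rot: [-1.152, 1.293, -1.294]
wrist_force: [0.0, -0.1, -2.8]
width: 0.175
jaw -6.631176983204853 [ 0.62571873 -0.05270809  0.1246669 ] [[106.5 -44.2]]
```

View pics/w18.png

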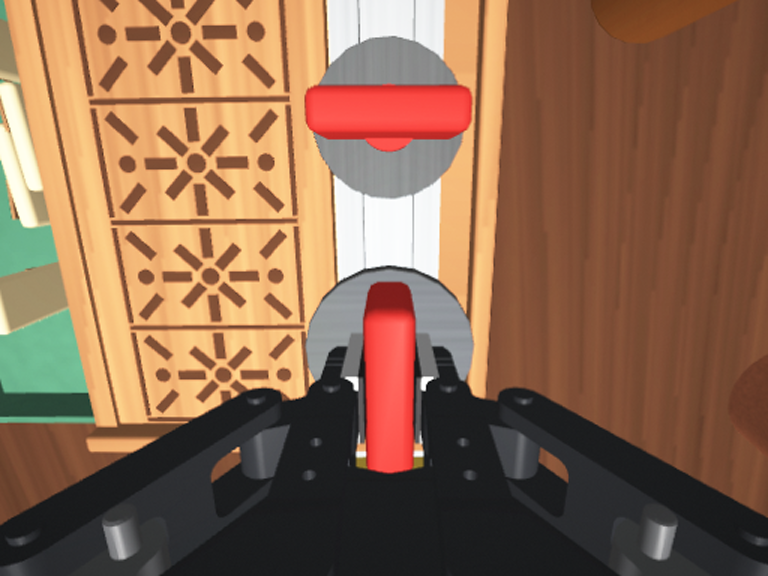

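View pics/w18c.png

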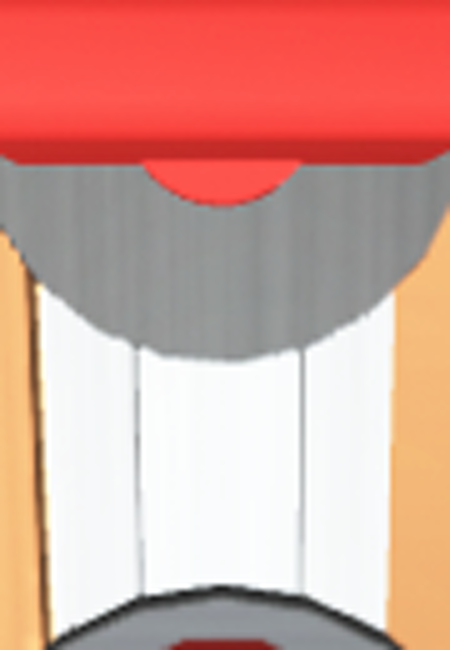

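```bash
python3 -m jog '[[-1,0,-8,0,0],[-1,0,-14,0,0],[-1,0,-20,0,0],[-1,0,-25,0,0],[-1,0,-30,0,0],[-1,0,-34,0,0],[-1,0,-37,0,0],[-1,0,-39,0,0],[-1,0,-39,0,0],[-1,0,-39,0,0]]'
python3 -m jog '[[0,0,-1,0,0],[0,0,-2,0,0],[0,0,-3,0,0],[0,0,-4,0,0],[0,0,-5,0,0],[0,0,-5,0,0],[0,0,-5,0,0],[0,0,-5,0,0],[0,0,-5,0,0],[0,0,-5,0,0]]'
```

```text
time: 44.6
tool_pos: [0.6247, -0.0527, 0.0855]
tcp_rot: [-1.152, 1.294, -1.294]
wrist_force: [0.2, 0.8, -2.5]
width: 0.183
time: 45.85
tool_pos: [0.6247, -0.0527, 0.0832]
tcp_rot: [-1.152, 1.294, -1.294]
wrist_force: [-7.1, 0.6, 13.9]
width: 0.175
```

```bash
python3 -m jog '[[0,0,2,5,0],[0,0,2,15,0],[0,0,2,25,0],[0,0,2,35,0],[0,0,2,45,0],[0,0,2,55,0],[0,0,2,65,0],[0,0,2,75,0],[0,0,2,84,0],[0,0,2,90,0]]'
python3 -m jog '[[0,0,0,0,0],[0,0,0,0,0],[0,0,-1,0,0],[0,0,-1,0,40],[0,0,-1,0,40],[0,0,-1,0,40],[0,0,-1,0,40],[0,0,-1,0,40],[0,0,20,0,40],[0,0,40,0,40]]'
python3 -m jog '[[0,0,30,0,40],[0,0,60,0,40],[0,0,100,0,40],[0,0,130,0,40],[-20,0,150,0,40],[-40,0,150,0,40],[-40,0,150,0,40],[-40,0,150,0,40],[-40,0,150,0,40],[-40,0,150,0,40]]'
python3 - <<'E'
from bd import *
c=cam("wrist"); crop(c,0,0,512,384,1.5,"w19")
c=cam("side"); crop(c,210,150,110,90,7,"d19")
s=bot.read_state();R=cv2.Rodrigues(s["tcp_rot"])[0];print("jaw",np.degrees(np.arctan2(R[1,2],R[0,2])),s["tool_pos"],toB(s["tool_pos"]))
E
```

```text
time: 47.1
tool_pos: [0.6252, -0.0524, 0.0832]
tcp_rot: [-1.568, 0.087, -0.089]
wrist_force: [-0.8, 1.1, 1.8]
width: 0.178
time: 48.35
tool_pos: [0.625, -0.0528, 0.1242]
tcp_rot: [-1.569, 0.09, -0.092]
wrist_force: [0.1, -0.2, 0.7]
width: 0.469
time: 49.6
tool_pos: [0.5848, -0.0527, 0.2719]
tcp_rot: [-1.569, 0.091, -0.09]
wrist_force: [0.7, -0.4, -0.3]
width: 0.465
jaw 83.3638391498656 [ 0.58464788 -0.0527384   0.27183651] [[ 65.7 -48.9]]
```

View pics/w19.png

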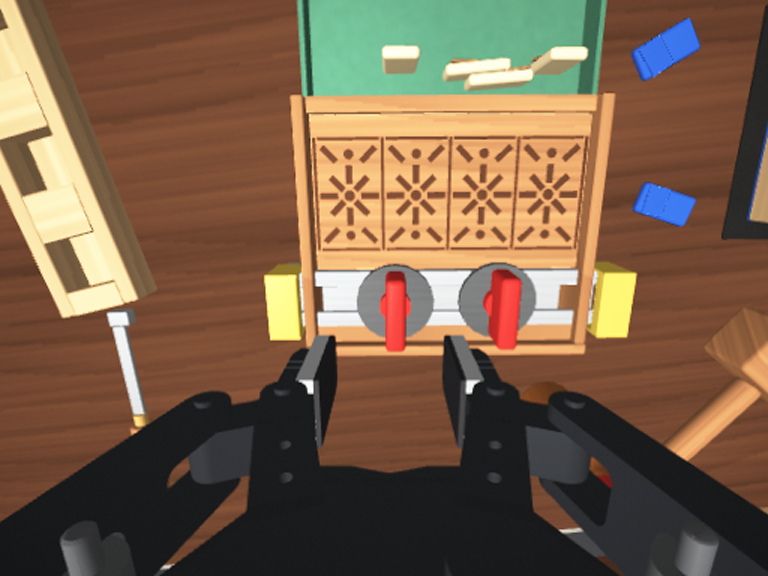

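View pics/d19.png

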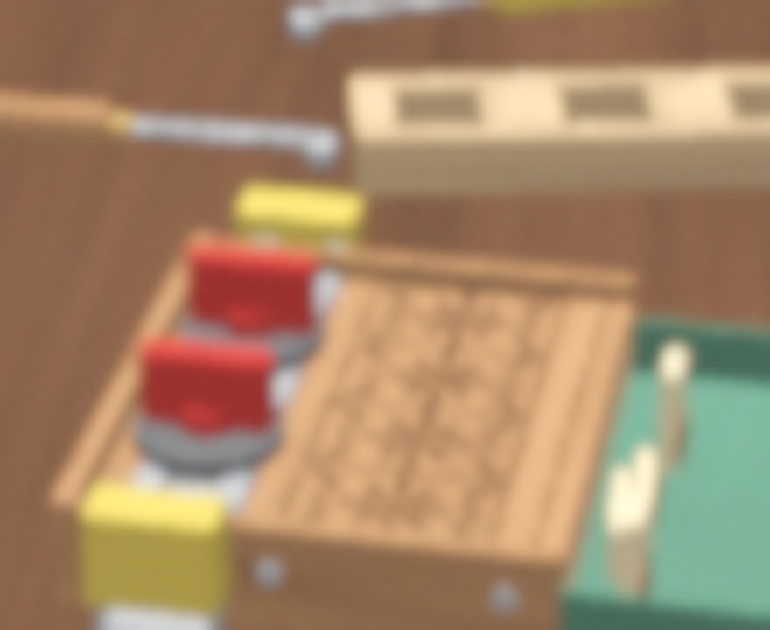

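```bash
python3 -m jog '[[-6,30,0,0,60],[-14,75,0,0,60],[-24,125,0,0,60],[-34,175,0,0,60],[-44,225,0,0,60],[-54,275,0,0,60],[-64,325,-10,0,60],[-74,375,-20,0,60],[-82,420,-30,0,60],[-89,451,-40,0,60]]'
python3 - <<'E'
from bd import *
W=cam("wrist"); W=cam("wrist"); crop(W,0,0,512,384,1.5,"w20"); crop(W,190,90,150,150,5,"w20c")
s=bot.read_state();R=cv2.Rodrigues(s["tcp_rot"])[0];print("jaw",np.degrees(np.arctan2(R[1,2],R[0,2])),s["tool_pos"])
E
```

```text
time: 50.95
tool_pos: [0.4949, 0.4004, 0.2316]
tcp_rot: [-1.569, 0.09, -0.09]
wrist_force: [-0.0, -0.8, 0.3]
width: 0.7
jaw 83.56309567384857 [0.49378043 0.40088131 0.23023195]
```

View pics/w20.png

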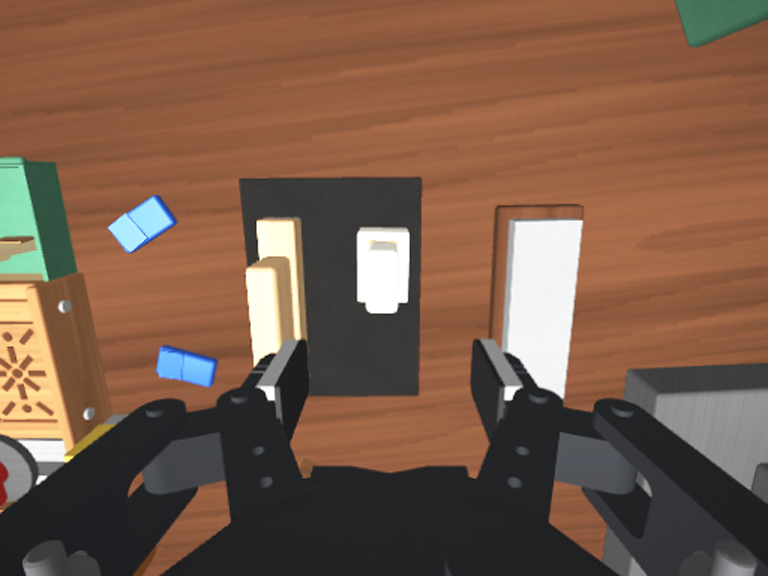

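View pics/w20c.png

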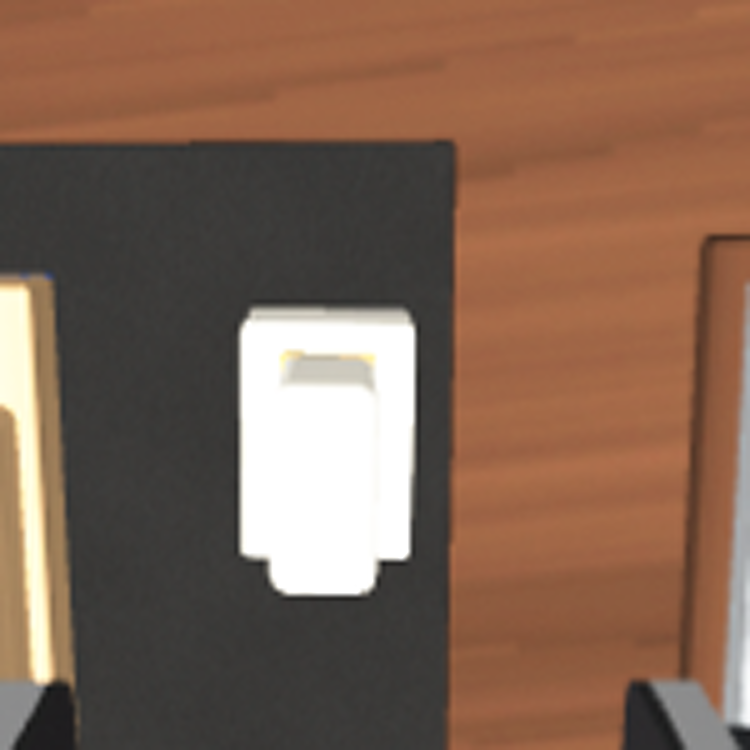

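```bash
python3 - <<'E'
from bd import *
W=cam("wrist")
T=[(-22,-11,83),(-22,11,83),(22,11,83),(22,-11,83),(-28,-20,37),(-28,20,37),(28,20,37),(28,-20,37)]
r=fit([(W,T,px([(277,383),(376,385),(379,595),(270,595),(240,322),(414,322),(410,558),(240,557)],190,90,5))],[.5,.4,-.1]); print(r[0][:2],np.degrees(r[0][2]),r[1].tolist())
s=bot.read_state();print(s["tool_pos"])
E
```

```text
[0.49593152 0.39462529] -6.9306309106244965 [[-1.8, 0.1], [0.7, -0.1], [-0.4, 0.3], [-0.1, 0.1], [-0.0, -0.1], [0.3, 0.1], [0.1, -0.2], [0.6, -0.2]]
[0.49451651 0.39936091 0.23091491]
```

```bash
python3 -m jog '[[2,-4,-15,0,45],[2,-4,-50,0,45],[2,-4,-85,0,45],[2,-4,-115,0,45],[2,-4,-140,0,45],[2,-4,-153,0,45],[2,-4,-159,0,45],[2,-4,-161,0,45],[2,-4,-161,0,45],[2,-4,-161,0,45]]'
python3 - <<'E'
from bd import *
c=cam("wrist"); crop(c,0,0,512,384,1.5,"w21")
E
```

```text
time: 52.35
tool_pos: [0.498, 0.3948, 0.0723]
tcp_rot: [-1.568, 0.09, -0.092]
wrist_force: [0.2, -0.5, 0.0]
width: 0.529
```

View pics/w21.png

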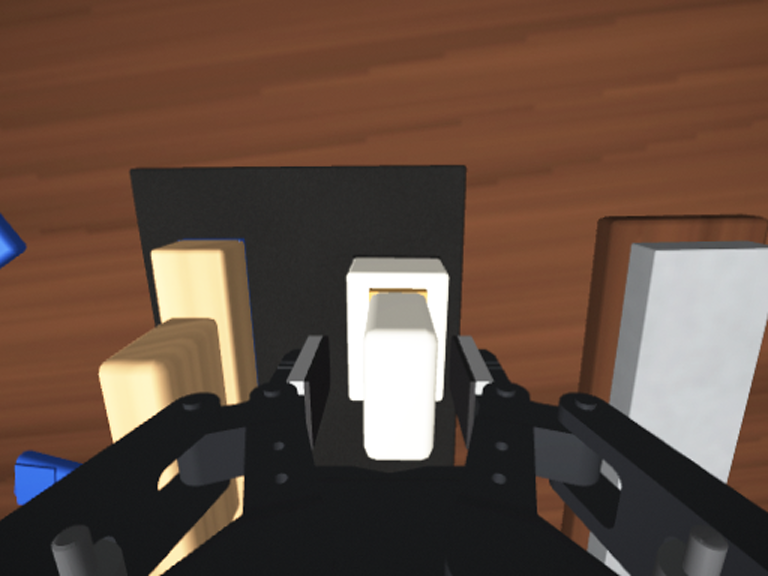

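```bash
python3 -m jog '[[-1,2,0,0,45],[-1,2,0,0,0],[-1,2,0,0,0],[-1,2,0,0,0],[-1,2,0,0,0],[-1,2,10,0,0],[-1,2,30,0,0],[-1,2,60,0,0],[-1,2,85,0,0],[-1,2,95,0,0]]' 90
python3 - <<'E'
from bd import *
c=cam("wrist"); c=cam("wrist"); crop(c,0,0,512,384,1.5,"w22")
c=cam("side"); crop(c,200,180,130,100,6,"d22")
s=bot.read_state();print(s["tool_pos"],s["wrist_force"]); print("caps",toW([[105.3,139],[105.3,-139]]))
E
```

```text
time: 53.65
tool_pos: [0.4977, 0.397, 0.1696]
tcp_rot: [-1.566, 0.088, -0.094]
wrist_force: [0.9, -0.3, -3.2]
width: 0.244
[0.49663261 0.39627564 0.16684813] [-0.10720983  0.01885988 -3.49031612]
caps [[ 645.1  129.5]
 [ 613.9 -146.7]]
```

View pics/w22.png

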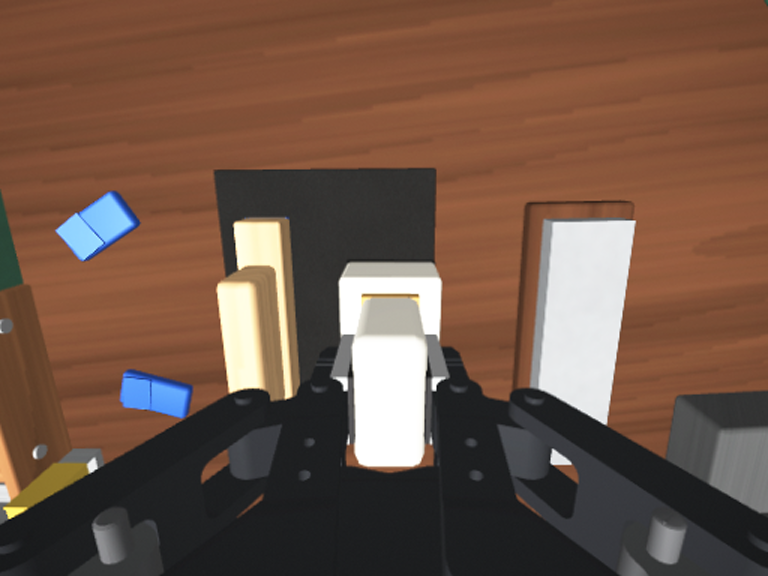

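View pics/d22.png

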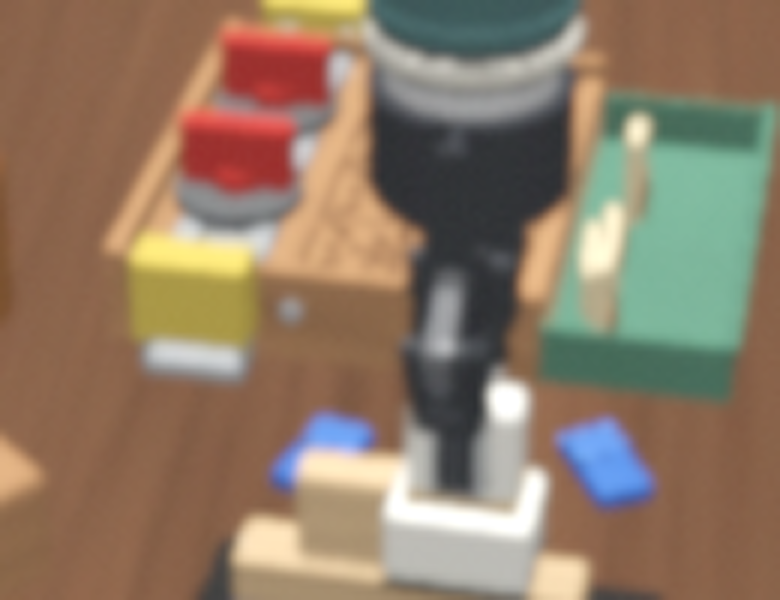

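```bash
python3 -m jog '[[8,-15,0,0,0],[22,-40,0,0,0],[40,-72,0,0,0],[60,-108,0,0,0],[80,-144,0,0,0],[100,-180,0,0,0],[120,-216,0,0,0],[137,-246,0,0,0],[146,-263,0,0,0],[148,-267,0,0,0]]'
python3 -m jog '[[0,0,0,0,0],[0,0,-5,0,0],[0,0,-15,0,0],[0,0,-23,0,0],[0,0,-25,0,0],[0,0,-25,0,0],[0,0,-25,0,0],[0,0,-25,0,0],[0,0,-25,0,0],[0,0,-25,0,0]]'
python3 - <<'E'
from bd import *
c=cam("wrist"); crop(c,0,0,512,384,1.5,"w23")
c=cam("side"); crop(c,200,150,120,95,6,"d23")
c=cam("scene"); crop(c,210,140,140,110,5,"s23")
s=bot.read_state();print(s["tool_pos"],toB(s["tool_pos"]))
E
```

```text
time: 55.05
tool_pos: [0.6443, 0.1278, 0.1652]
tcp_rot: [-1.569, 0.094, -0.091]
wrist_force: [-0.5, 0.6, -3.7]
width: 0.245
time: 56.3
tool_pos: [0.6446, 0.1292, 0.1414]
tcp_rot: [-1.569, 0.091, -0.091]
wrist_force: [-0.3, 0.4, -2.7]
width: 0.245
[0.6445153  0.1292715  0.14133829] [[104.7 138.7]]
```

View pics/w23.png

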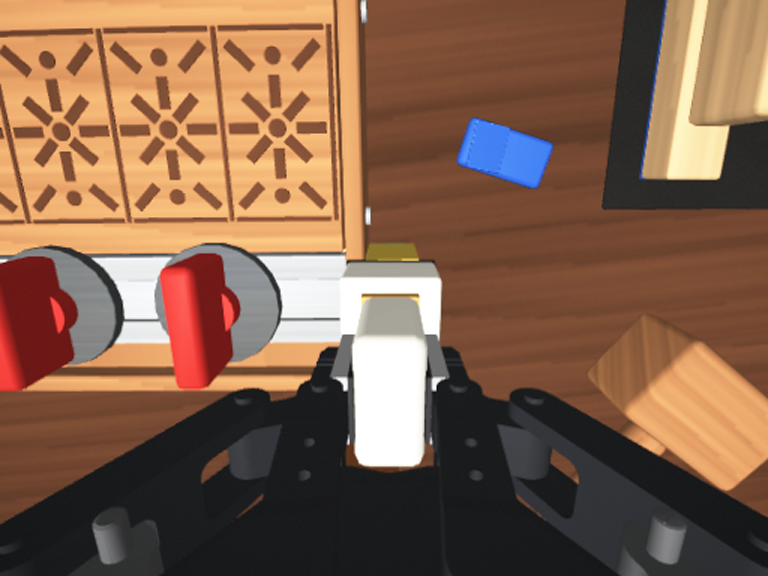

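View pics/d23.png

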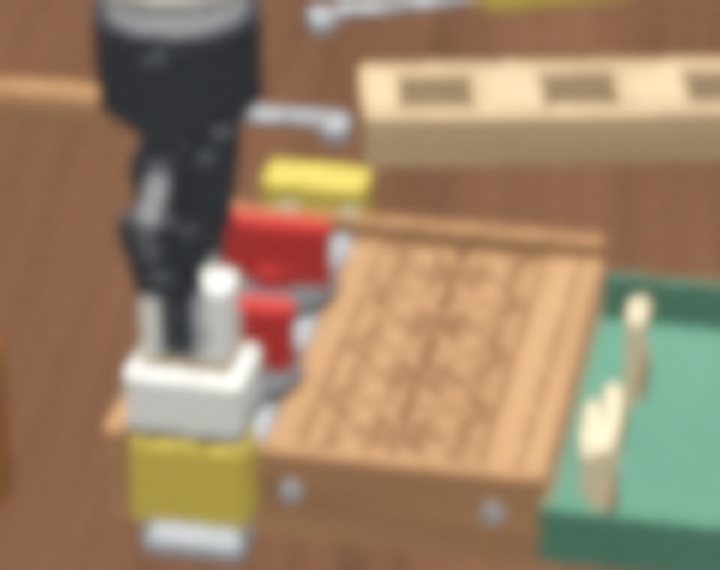

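View pics/s23.png

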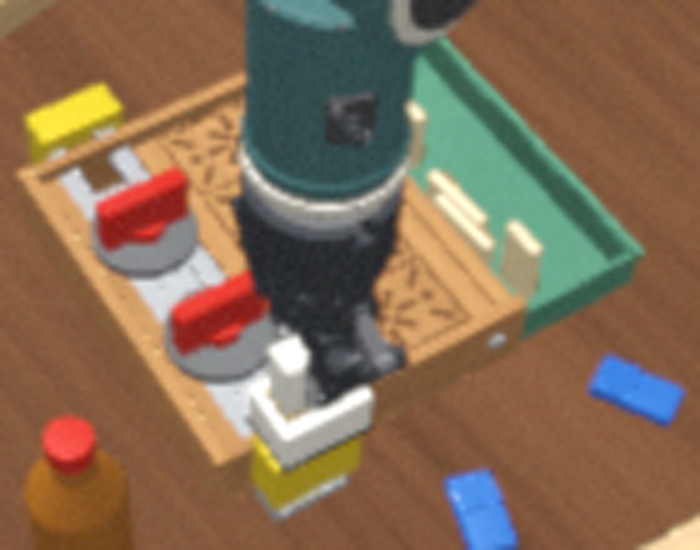

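```bash
python3 -m jog '[[0,0,-2,0,0],[0,0,-4,0,0],[0,0,-6,0,0],[0,0,-8,0,0],[0,0,-10,0,0],[0,0,-12,0,0],[0,0,-14,0,0],[0,0,-16,0,0],[0,0,-17,0,0],[0,0,-17,0,0]]' 110
python3 -m jog '[[0,0,-1,0,0],[0,0,-2,0,0],[0,0,-3,0,0],[0,0,-3,0,0],[0,0,-3,0,0],[0,0,-3,0,0],[0,0,-3,0,0],[0,0,-3,0,0],[0,0,-3,0,0],[0,0,-3,0,0]]'
python3 - <<'E'
from bd import *
c=cam("side"); crop(c,200,150,120,95,6,"d24")
E
```

```text
time: 57.7
tool_pos: [0.6446, 0.1293, 0.1244]
tcp_rot: [-1.569, 0.091, -0.091]
wrist_force: [-3.6, -0.5, 6.0]
width: 0.239
time: 58.95
tool_pos: [0.6447, 0.1293, 0.1243]
tcp_rot: [-1.569, 0.09, -0.091]
wrist_force: [-9.2, -1.9, 19.2]
width: 0.243
```

View pics/d24.png

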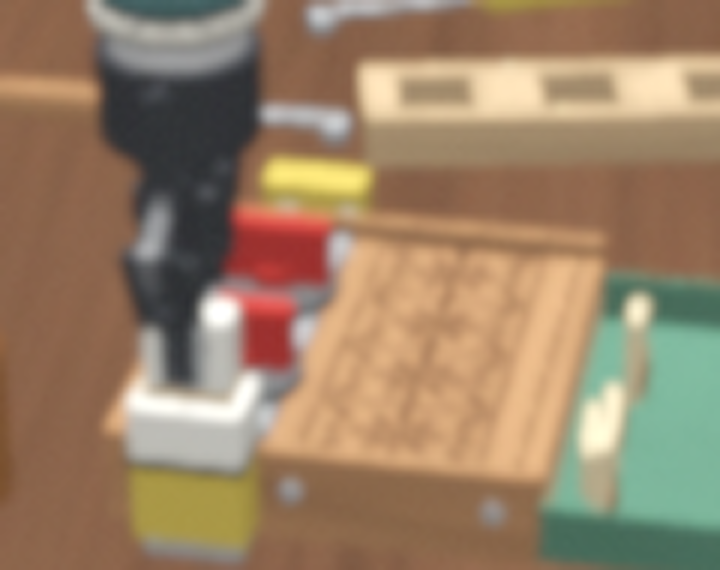

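```bash
python3 -m jog '[[0,0,20,0,0],[0,0,45,0,0],[-3,-25,55,0,0],[-8,-65,55,0,0],[-13,-110,55,0,0],[-18,-155,55,0,0],[-23,-200,55,0,0],[-28,-245,55,0,0],[-30,-270,50,0,0],[-31,-276,45,0,0]]'
python3 -m jog '[[0,0,0,0,0],[0,0,0,0,0],[0,0,-10,0,0],[0,0,-20,0,0],[0,0,-25,0,0],[0,0,-25,0,0],[0,0,-25,0,0],[0,0,-25,0,0],[0,0,-25,0,0],[0,0,-25,0,0]]'
python3 - <<'E'
from bd import *
c=cam("wrist"); crop(c,0,0,512,384,1.5,"w25")
c=cam("side"); crop(c,200,120,120,125,6,"d25")
c=cam("scene"); crop(c,190,120,140,120,5,"s25")
s=bot.read_state();print(s["tool_pos"],toB(s["tool_pos"]))
E
```

```text
time: 60.25
tool_pos: [0.6126, -0.1493, 0.1653]
tcp_rot: [-1.569, 0.094, -0.093]
wrist_force: [0.5, 0.9, -3.6]
width: 0.245
time: 61.5
tool_pos: [0.6136, -0.1468, 0.1415]
tcp_rot: [-1.569, 0.091, -0.091]
wrist_force: [-0.7, 0.2, -3.4]
width: 0.245
[ 0.61354425 -0.14676924  0.14138056] [[ 104.9 -139.1]]
```

View pics/w25.png

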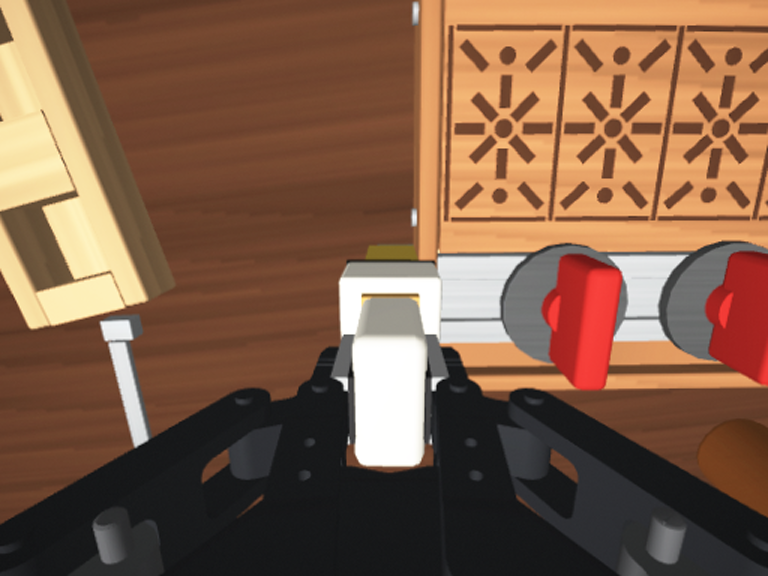

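View pics/s25.png

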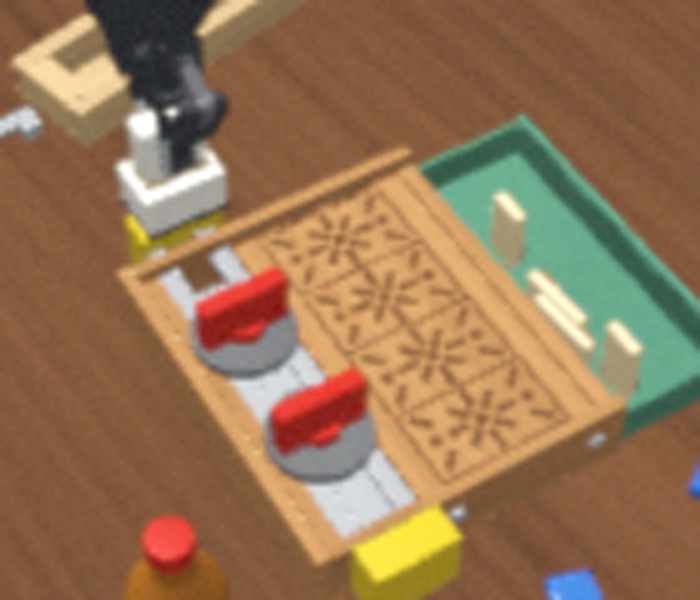

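View pics/d25.png

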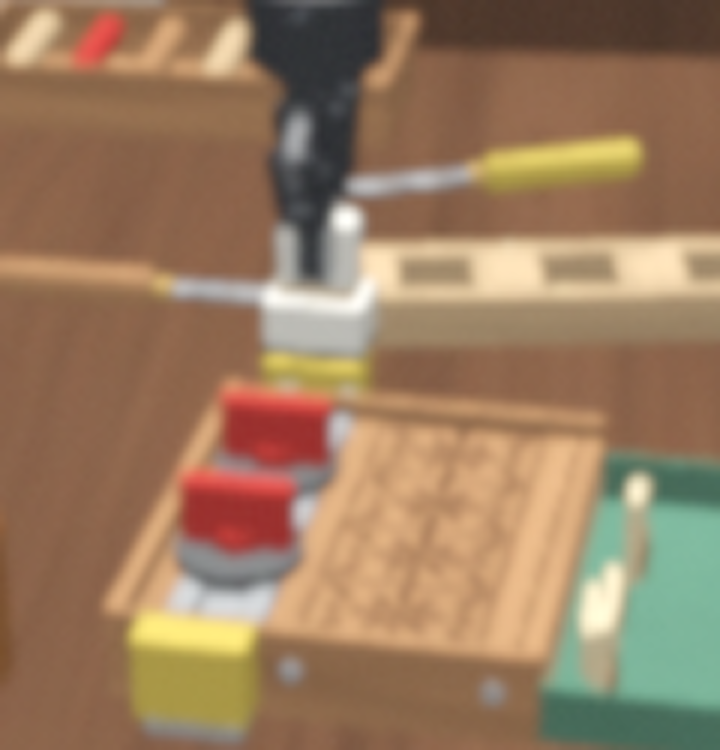

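```bash
python3 -m jog '[[0,0,-2,0,0],[0,0,-4,0,0],[0,0,-6,0,0],[0,0,-8,0,0],[0,0,-10,0,0],[0,0,-12,0,0],[0,0,-14,0,0],[0,0,-16,0,0],[0,0,-17,0,0],[0,0,-17,0,0]]' 110
python3 -m jog '[[0,0,-1,0,0],[0,0,-2,0,0],[0,0,-3,0,0],[0,0,-3,0,0],[0,0,-3,0,0],[0,0,-3,0,0],[0,0,-3,0,0],[0,0,-3,0,0],[0,0,-3,0,0],[0,0,-3,0,0]]'
```

```text
time: 62.9
tool_pos: [0.6136, -0.1467, 0.1245]
tcp_rot: [-1.569, 0.091, -0.091]
wrist_force: [-3.7, 1.8, 6.1]
width: 0.245
time: 64.15
tool_pos: [0.6137, -0.1467, 0.1243]
tcp_rot: [-1.569, 0.09, -0.091]
wrist_force: [-9.6, 2.5, 18.4]
width: 0.246
```

```bash
python3 -m jog '[[0,0,20,0,0],[0,0,45,0,0],[-4,20,60,0,0],[-12,55,60,0,0],[-22,100,60,0,0],[-32,148,60,0,0],[-43,200,60,0,0],[-54,252,60,0,0],[-65,304,60,0,0],[-76,356,60,0,0]]'
python3 -m jog '[[-11,50,0,0,0],[-22,100,0,0,0],[-32,145,0,0,0],[-38,175,0,0,0],[-41,188,0,0,0],[-41,188,0,0,0],[-41,188,-20,0,0],[-41,188,-45,0,0],[-41,188,-70,0,0],[-41,188,-90,0,0]]'
python3 - <<'E'
from bd import *
s=bot.read_state();print(s["tool_pos"],s["wrist_force"])
c=cam("wrist"); crop(c,0,0,512,384,1.5,"w26")
E
```

```text
time: 65.4
tool_pos: [0.5361, 0.2118, 0.1808]
tcp_rot: [-1.568, 0.091, -0.091]
wrist_force: [1.0, 0.6, -4.1]
width: 0.242
time: 66.65
tool_pos: [0.4959, 0.3951, 0.0886]
tcp_rot: [-1.571, 0.094, -0.091]
wrist_force: [-0.8, -0.2, -3.5]
width: 0.242
[0.49591822 0.39511778 0.08856334] [-0.76413011 -0.19772223 -3.4645161 ]
```

View pics/w26.png

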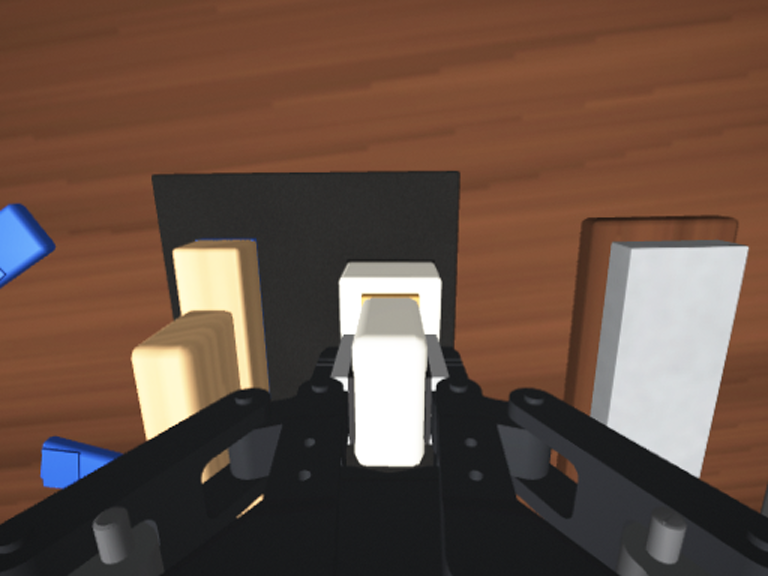

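```bash
python3 -m jog '[[0,0,0,0,0],[0,0,0,0,0],[0,0,-5,0,0],[0,0,-10,0,0],[0,0,-13,0,0],[0,0,-15,0,0],[0,0,-16,0,0],[0,0,-17,0,0],[0,0,-17,0,0],[0,0,-17,0,0]]'
```

```text
time: 67.95
tool_pos: [0.4966, 0.3973, 0.0744]
tcp_rot: [-1.569, 0.091, -0.091]
wrist_force: [-0.5, 0.4, -2.6]
width: 0.243
```

```bash
python3 -m jog '[[0,0,-1,0,0],[0,0,-2,0,0],[0,0,-3,0,0],[0,0,-4,0,0],[0,0,-4,0,0],[0,0,-4,0,45],[0,0,-4,0,45],[0,0,-4,0,45],[0,0,-4,0,45],[0,0,-4,0,45]]'
python3 -m jog '[[0,0,10,0,45],[0,0,40,0,45],[0,0,70,0,45],[0,0,110,0,45],[0,0,150,0,45],[0,0,180,0,60],[0,0,180,0,60],[0,0,180,0,60],[0,0,180,0,60],[0,0,180,0,60]]'
python3 - <<'E'
from bd import *
c=cam("wrist"); crop(c,0,0,512,384,1.5,"w27")
c=cam("scene"); crop(c,180,110,200,150,4,"s27")
c=cam("side"); crop(c,200,150,150,125,5,"d27")
E
```

```text
time: 69.2
tool_pos: [0.4965, 0.3973, 0.0702]
tcp_rot: [-1.569, 0.091, -0.091]
wrist_force: [-0.4, -0.3, 0.1]
width: 0.527
time: 70.45
tool_pos: [0.4959, 0.3968, 0.2486]
tcp_rot: [-1.571, 0.093, -0.089]
wrist_force: [-1.4, 0.7, 0.1]
width: 0.703
```

View pics/w27.png

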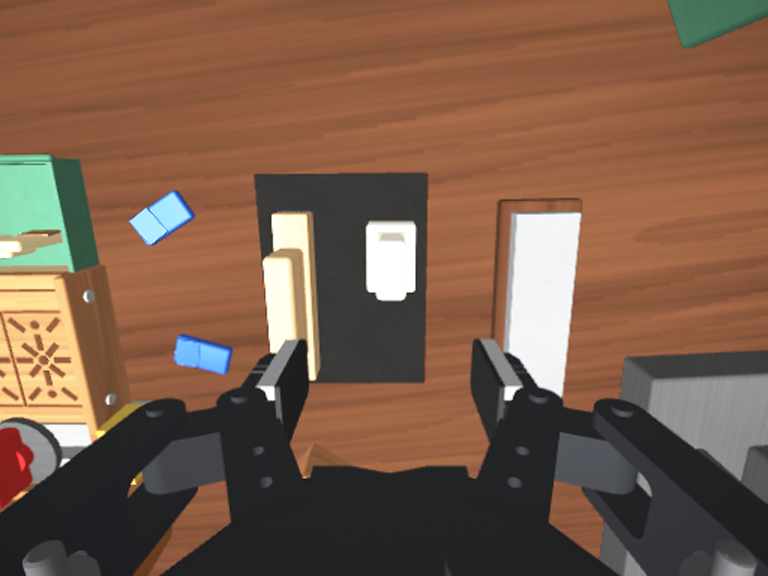

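View pics/s27.png

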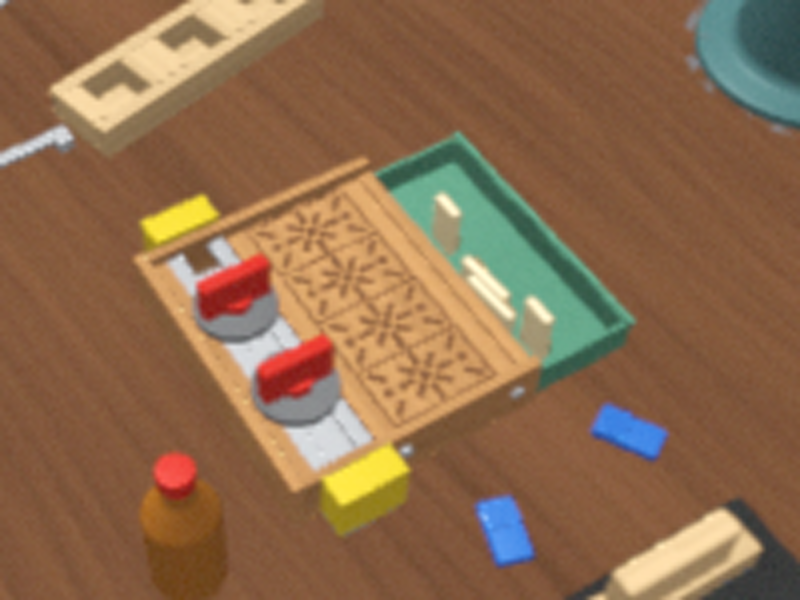

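View pics/d27.png

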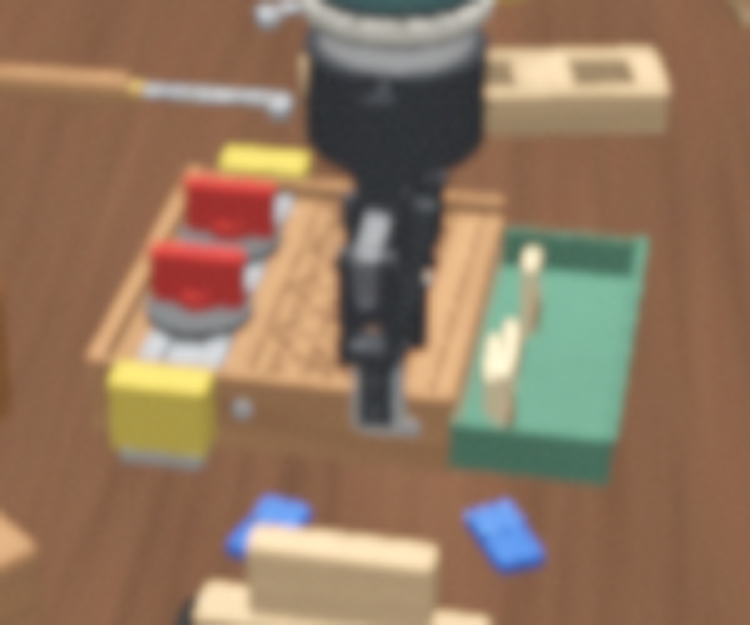

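```bash
python3 - <<'E'
from bd import *
S=cam("scene");D=cam("side")
crop(S,280,150,70,60,10,"s28"); crop(D,285,190,50,55,10,"d28")
for z in (.03,.045,.056): print(z,toB(unproj(S,px([(447,208),(540,312)],180,110,4),z)).tolist(), toB(unproj(D,px([(531,256)],200,150,5),z)).tolist())
E
```

```text
0.03 [[-99.6, -55.2], [-100.5, 72.9]] [[-84.1, -85.4]]
0.045 [[-91.0, -44.8], [-91.9, 81.2]] [[-86.8, -59.3]]
0.056 [[-84.7, -37.1], [-85.6, 87.3]] [[-88.7, -40.1]]
```

View pics/s28.png

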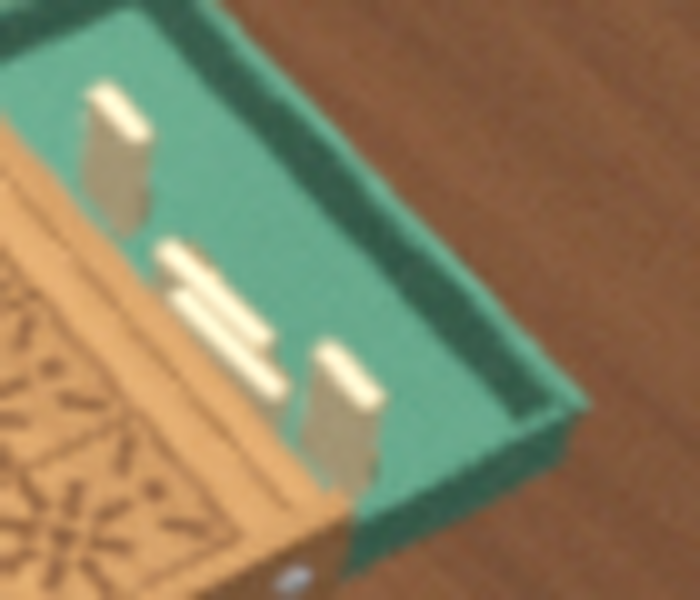

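View pics/d28.png

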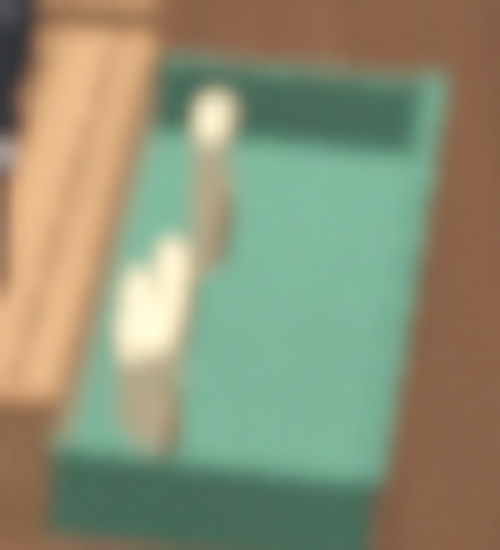

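```bash
python3 - <<'E'
from bd import *
S=cam("scene")
e=[(77,126),(133,126),(133,152),(77,152)]
def X(Y0,z):
    return np.array([[*(toW([105+dx,Y0+dy])[0]/1000),z] for dx,dy in [(-28,-13),(28,-13),(28,13),(-28,13)]])
for Y0 in (139,-139):
    for z in (.056,.066): print(Y0,z,((proj(S,X(Y0,z))-[180,110]+.5)*4-.5).round().tolist())
bot.read_state()
s=bot.read_state(); print(s["time"],s["joint_vel"].round(3))
bot.finish_job()
E
```

```text
139 0.056 [[389.0, 442.0], [322.0, 477.0], [341.0, 504.0], [409.0, 469.0]]
139 0.066 [[389.0, 434.0], [322.0, 469.0], [341.0, 497.0], [410.0, 461.0]]
-139 0.056 [[204.0, 194.0], [143.0, 221.0], [158.0, 242.0], [219.0, 214.0]]
-139 0.066 [[203.0, 186.0], [142.0, 212.0], [156.0, 234.0], [219.0, 206.0]]
70.75 [ 0.002 -0.002 -0.001  0.002 -0.    -0.   ]
the job is handed in; nothing more can be done
```

I did the whole job and handed it in at 70.75 s of the 192 s. My last checks found nothing wrong, but `finish_job()` gives no verdict.

- **Chips:** There were four. Two strokes with the scraper put them all in the pan. Two are left standing on end near the deck edge; their middles should be about 26 mm above the pan floor, under the 38 mm limit. The blue look-alikes look unmoved.
- **Hold-downs:** There were two. Both are in the slot, about 45 mm either side of its middle, with discs on the deck and wings turned square across it. They seated with about 14 N of contact force, and the wrist and side pictures agree.
- **Caps:** I pressed both with the seating block until they stopped. The force then rose to about 19 N with no further movement, at the predicted fully-home height. In the scene picture their tops match where they would be at home, not 10 mm higher.
- **Scraper and seating block:** Both stand upright on the mat, and the gripper was clear of everything. I did not see the random nudge the task warned about.
- **Disagreement:** Early scene-and-side and later wrist-camera positions for the seating block differed by up to 4 mm. I used the wrist figure and nudged it 2 mm just before gripping.

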